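# Set out the kit for refitting the microscope's slide holder

### The arm

A 6-joint arm with a two-finger parallel gripper is mounted at the origin on a cart in front of the work surface, level with it; the furniture and walls round the work are solid. World frame = base frame: x ahead of the robot, y to its left, z up, the work surface at z = 0. Lengths are in m, angles in degrees, forces in N, time in s.
With the tool pointing down it reaches from about 0.375 to 0.9 m from the base axis. Payload 3.1 kg.
Tool frame: the origin (TCP) lies between the finger pads; the fingertips stand 11 mm ahead of it and the grasp point (between the pads) lies 8 mm behind it; x points along the fingers, y is the direction in which the jaws open and shut, and the axes are right-handed (so a half turn about x gives the same grasp; the last joint's range is limited). The gripper opens to 87 mm and grips with 3 to 60 N. Pads are 19 mm wide; open, the fingers measure 117 mm over their backs; the gripper's body (75 mm by 190 mm) begins 51 mm behind the grasp point.
Start: joints at [64.773, 30.224, 82.088, -0, 67.689, -10.227], TCP at [0.162, 0.604, 0.234] pointing down, gripper open.
Joint ranges: [-176.69, 176.69], [-43.24, 126.21], [12.49, 139.97], [-82, 262], [0, 151.66], [-163.58, 163.58]. Speed limits (degrees/s): [159.86, 159.86, 180, 180, 180, 180].

### API

Orientations are given as a 3x3 rotation matrix whose columns are the frame's x, y, z axes.
In Python, from rig import bot gives the robot as it stands.
- The arm moves only by the shell command python3 -m inch 'ROWS' [OPENING]. ROWS is a JSON object of lists of equal length, an entry for each row: "dp": the shift along the tool's x, y, z in mm, a list of three; "yaw": the turn about the tool's x in degrees. In form: {"dp": [[tx, ty, tz], ...], "yaw": [yaw, ...]}. A call has 1 to 20 rows; each row shifts and turns the commanded pose from where the row before left it, along the tool's axes as they then stand; what a row does not reach is not made up. A row lasts 1/12 s, in which the tool goes at most 41.7 mm and 7.16 degrees, less where a joint would pass 70% of its speed; a pose out of reach is approached as far as the arm can. A call is refused whole if a number of a shift passes 41.7 or a number of a turn 7.16, either way. A call with a gripper value outside its range is refused whole. OPENING is the finger opening in mm, from 0 to 87, set as the call begins (- or left out, the last holds). The fingers move at their own pace and stop on an object; the grip force is fixed at half the most. Time passes only in rows, so rows that do not move let the fingers close. It gives the time, the measured TCP pose, the force and the opening at its end, in the units of the state.
- bot.read_state(): the state, without advancing time (a new reading comes with each control period).
- bot.capture(name): name is "scene" or "top"; returns a dict with "color" (384x512x3 uint8, red, green, blue), "intrinsics" (3x3 intrinsics, pixels), "k1" (the pictures are not rectified: a ray, as slopes to the right and down, at radius r is drawn at 1 + k1 r^2 times it, then the intrinsics apply), "pose" (4x4, takes a point from camera to world coordinates). Camera axes: x right, y down, z forward; pixel columns grow to the right and rows downward; lengths in m; the calibration is good to about 2 mm. A picture is of the moment at which its call begins. There is no depth.
- bot.hand_in(): hands the job in, once; it reports no verdict.
The state is a dict: "time_s": time; "joint_positions": joint angles; "qvel": joint speeds; "tau": joint torques, N m; "position": TCP position; "tcp_rot": TCP orientation; "force": force on the tool from outside, world axes, zero at the start; "moment": the same for the moment, N m; "opening": opening from 0.0 (shut) to 1.0 (fully open).
Only numpy, scipy, OpenCV 4.12 (cv2) and the standard library are available. Lean on these libraries where they do the work, as an engineer would, in place of code of your own. Each camera call takes 0.05 s, during which the arm holds its last target.

### The job

Set out the slide-holder refitting kit on the mat: lay each loose L-shaped bracket flat in the middle of the free near bay of the tray whose screwed-down sample is of the same hand, not its mirror image. Put the culture dish on the mat midway between the two trays' centres, stand the small oil bottle on the middle of the dish, and stand the round canister on the mat straight behind the dish (towards the mat's far edge), leaving a gap of about 3 cm between them. Keep the bottle and the canister upright all the time, and leave the carton and the tape roll alone.

Things in the scene. Friction and masses are not known exactly. Their poses are not given: they have to be found in the camera images.
- bracket_left_mid (a point): Loose left-hand light-grey L-bracket, flat, 70 g; plate 10 mm thick: arm 56 (x) x 14 mm, at its +x end a 15 mm wide foot out to y = +30 mm (foot end pointing away from you, seen from above: foot to the left). Grip its round metal thumb screw on the arm's middle: 16 mm wide, 14 to 36 mm above the underside. Site: on the screw axis, 18 mm above the underside; z up. Fits a bay best with its arm along the tray
- bracket_right_mid (a point): Loose right-hand light-grey L-bracket, flat, 70 g; plate 10 mm thick: arm 56 (x) x 14 mm, at its +x end a 15 mm wide foot out to y = -30 mm (foot end pointing away from you, seen from above: foot to the right). Grip its round metal thumb screw on the arm's middle: 16 mm wide, 14 to 36 mm above the underside. Site: on the screw axis, 18 mm above the underside; z up. Fits a bay best with its arm along the tray
- tray_left: Dark tray fixed on the mat (either side), left-hand sample bracket (same size as the loose one) fixed in its far half, screw at x = 50 mm, top at z = 39. 182 (x) x 104 (y) x 12 mm, floor 3 mm. Origin: centre of underside, 2 mm above the bench; x along it, away from the robot, z up. Nearer the robot, before a 12 mm high rib, the free bay: 98 x 98 mm, centre x = -39 mm, y = 0
- tray_right: Dark tray fixed on the mat (either side), right-hand sample bracket (same size as the loose one) fixed in its far half, screw at x = 50 mm, top at z = 39. 182 (x) x 104 (y) x 12 mm, floor 3 mm. Origin: centre of underside, 2 mm above the bench; x along it, away from the robot, z up. Nearer the robot, before a 12 mm high rib, the free bay: 98 x 98 mm, centre x = -39 mm, y = 0
- mat: Grey plastic mat 270 (x) x 400 (y) x 2 mm, fixed on the bench under both trays. Origin: centre of its underside, on the bench; x to its far edge, away from the robot, y left, z up. The trays lie parallel to it, centred at x = 0, y = +135 and -135 mm, so their midpoint is the mat's centre.
- dish_mid (a point): Loose round white culture dish, closed with a flat lid: diameter 60 mm, height 15 mm, about 20 g. The point is its centre, 7.5 mm above its underside; z up.
- bottle_mid (a point): Loose small amber oil bottle with a black dropper cap, upright: 25 mm diameter body up to 43 mm, a narrower cap above, 62 mm high in all, about 45 g. The point is on its axis, 31 mm above its underside; z up. Grip the body.
- can_mid (a point): Loose round canister with a press-on lid, upright: body 40 mm diameter, lid 43 mm (from 45 mm up), 62 mm high, about 40 g. The point is on its axis, 31 mm above its underside; z up.
- carton_mid (a point): Bystander: loose small carton, 51 x 69 x 59 mm high, behind the work on the robot's right. The point is its centre.
- tape_mid (a point): Bystander: loose roll of cream masking tape lying flat, diameter 52 mm, 19 mm high, behind the work on the robot's left. The point is its centre.

How it is judged:
By the outcome, as a careful person would: the job done as asked, in the order asked, and still so for the second after the job is handed in, with the robot touching nothing.
It also fails if it takes over 115 s, if anything falls off the work surface, if the arm or the gripper's body presses on something with over 40 N, if the wrist force passes 120 N, or if a joint passes its speed limit or range.

## Working session

There is one attempt and no reset: what is moved stays moved. The work goes in short steps, Python scripts to look and compute and a shell command to move; the robot and the scene stay as the last step left them, time stands still between calls to the robot, and variables do not carry over. Pictures are saved under pics/ and viewed, and the job is handed in when it is done.

```bash
ls; mkdir -p pics; python3 - <<'E'
from rig import bot
import cv2,numpy as np
s=bot.read_state();print(s)
for n in("scene","top"):
    c=bot.capture(n);np.savez(f"pics/{n}0.npz",**c)
    cv2.imwrite(f"pics/{n}0.png",cv2.resize(c["color"][:,:,::-1],(800,600),interpolation=cv2.INTER_CUBIC))
    print(n,c["intrinsics"],c["k1"],c["pose"])
E
```

```text
pics
{'time_s': 0.0, 'joint_positions': array([ 6.47710016e+01,  3.02775125e+01,  8.21559138e+01,  2.92993697e-04,
        6.76892905e+01, -1.02260055e+01]), 'qvel': array([-0.02063873, -0.06846741,  0.00031857, -0.03059294,  0.05559276,
       -0.08607878]), 'tau': array([-1.94663895e-03, -4.40050435e+01, -1.76592332e+01,  6.31837081e-02,
        5.83371834e-02, -1.53291844e-04]), 'position': array([0.1614449 , 0.60305929, 0.23258982]), 'tcp_rot': array([[-9.17198726e-04,  2.58870416e-01,  9.65911625e-01],
       [-1.93548945e-03,  9.65909762e-01, -2.58871754e-01],
       [-9.99997706e-01, -2.10694860e-03, -3.84890246e-04]]), 'force': array([-0.01434731, -0.12339284, -0.60267997]), 'moment': array([-0.05042636, -0.00065819, -0.03475577]), 'opening': 0.9987878343616047}
scene [[459.14456279   0.         255.58820702]
 [  0.         459.14456279 191.10193266]
 [  0.           0.           1.        ]] -0.009299016970866603 [[ 0.77921068 -0.47331428  0.41085801 -0.12078471]
 [-0.62673939 -0.58283871  0.51720091 -0.81502371]
 [-0.00533463 -0.66050937 -0.75079885  1.29760401]
 [ 0.          0.          0.          1.        ]]
top [[454.43001453   0.         259.25569712]
 [  0.         454.43001453 189.4263441 ]
 [  0.           0.           1.        ]] 0.024817048180582616 [[ 0.00910309 -0.99725589  0.07346993  0.43970773]
 [-0.99995234 -0.0093377  -0.00285038  0.03645763]
 [ 0.00352859 -0.07344048 -0.99729336  1.39892332]
 [ 0.          0.          0.          1.        ]]
```

View pics/top0.png

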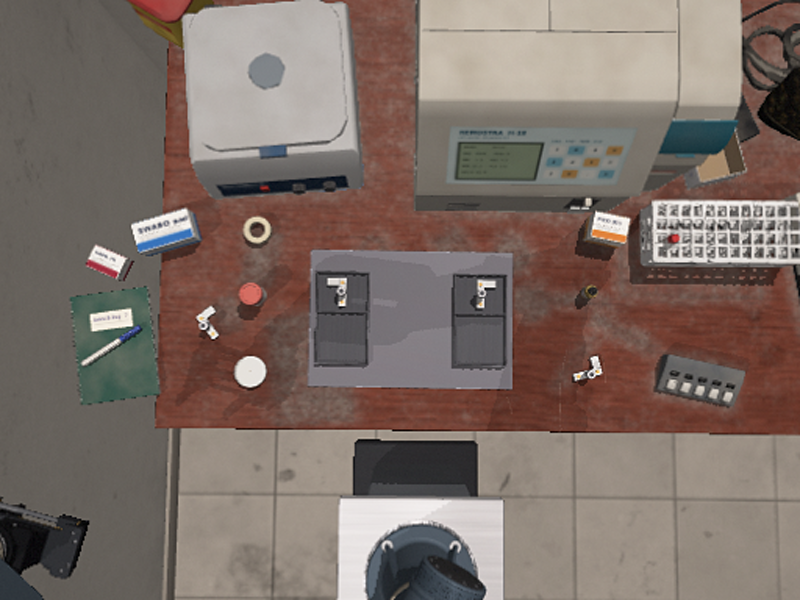

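View pics/scene0.png

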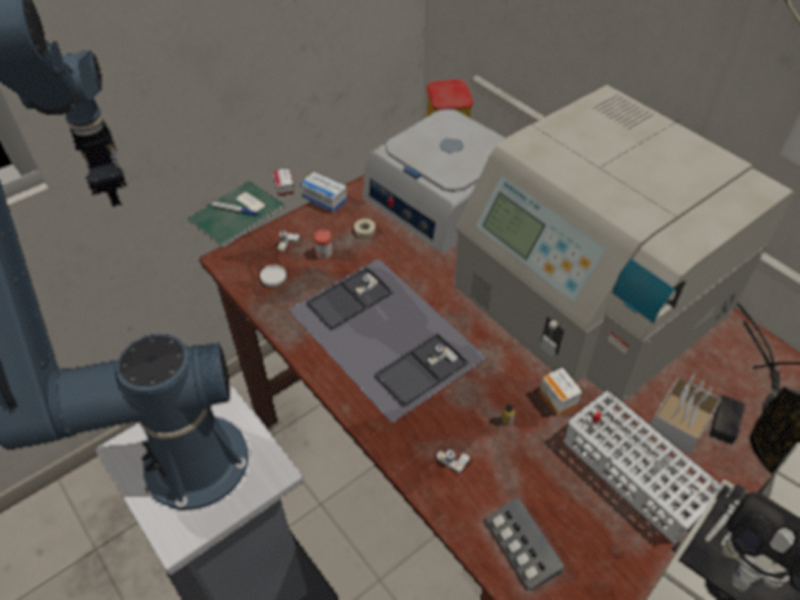

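The top view shows the mat at (410,318) and the trays at (342,318) and (479,318). The loose brackets are at (207,323) and (588,370), the dish at (250,372), the canister at (250,294) and the bottle at (587,294). I'll zoom in next.

```bash
cat > h.py <<'E'
import cv2,numpy as np
def load(f): return dict(np.load(f))
def ray(c,u,v):
    K=c["intrinsics"];k=float(c["k1"])
    xd=np.array([(u-K[0,2])/K[0,0],(v-K[1,2])/K[1,1]]);x=xd.copy()
    for _ in range(20): x=xd/(1+k*(x@x))
    d=c["pose"][:3,:3]@np.array([x[0],x[1],1]);return c["pose"][:3,3],d
def p2w(c,u,v,z):
    o,d=ray(c,u,v);t=(z-o[2])/d[2];return o+t*d
def w2p(c,P):
    T=np.linalg.inv(c["pose"]);p=T[:3,:3]@np.asarray(P,float)+T[:3,3];x=p[:2]/p[2]
    x=x*(1+float(c["k1"])*(x@x));K=c["intrinsics"];return np.array([K[0,0]*x[0]+K[0,2],K[1,1]*x[1]+K[1,2]])
def crops(c,wins,f,s=390):
    out=[]
    for (u,v,r) in wins:
        im=c["color"][int(v-r):int(v+r),int(u-r):int(u+r),::-1];out.append(cv2.resize(im,(s,s),interpolation=cv2.INTER_CUBIC))
    cv2.imwrite(f,np.hstack(out))
def tri(cs,uvs):
    A=np.zeros((3,3));b=np.zeros(3)
    for c,(u,v) in zip(cs,uvs):
        o,d=ray(c,u,v);d=d/np.linalg.norm(d);M=np.eye(3)-np.outer(d,d);A+=M;b+=M@o
    return np.linalg.solve(A,b)
E
python3 - <<'E'
from h import *
c=load("pics/top0.npz")
crops(c,[(132,207,16),(376,237,16)],"pics/br.png")
crops(c,[(218,187,16),(309,187,16)],"pics/sm.png")
crops(c,[(160,213,50),(376,213,50)],"pics/o.png")
E
```

```text
(no output)
```

View pics/br.png

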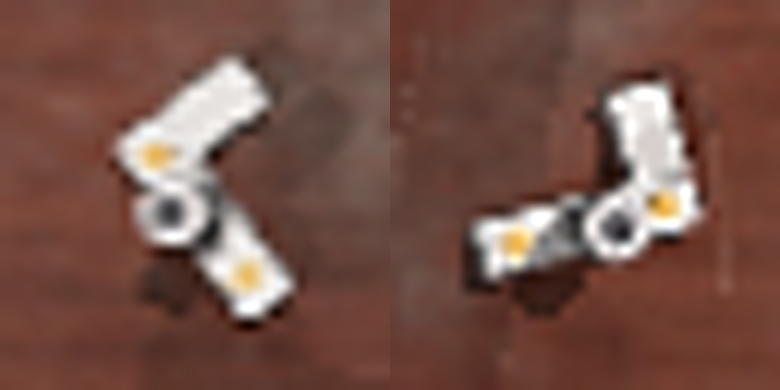

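View pics/sm.png

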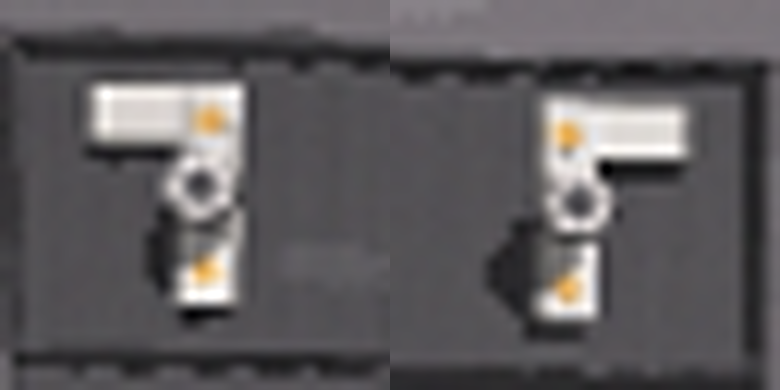

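View pics/o.png

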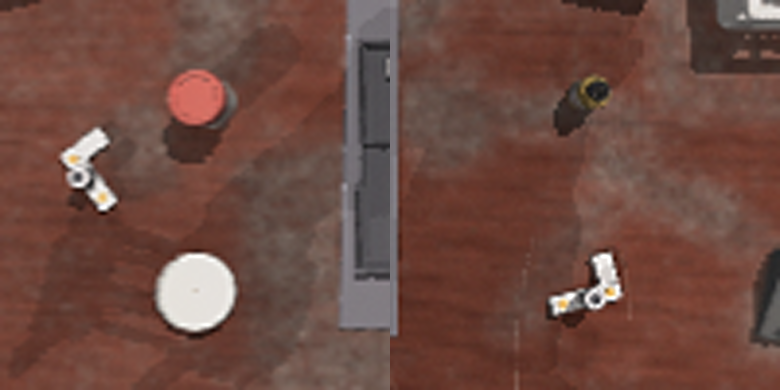

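The left-hand bench bracket turns its foot to the right of its arm heading, so it is right-hand and goes in the right tray. The right-hand one is left-hand and goes in the left tray. The two trays' samples confirm left tray = left-hand. Next I measure the poses.

```bash
python3 - <<'E'
from h import *
t=load("pics/top0.npz");s=load("pics/scene0.npz")
crops(t,[(206,168,16),(320,168,16)],"pics/m1.png")
crops(t,[(206,240,16),(320,240,16)],"pics/m2.png")
crops(s,[(185,153,20),(289,293,20)],"pics/s1.png")
crops(s,[(206,156,16),(174,176,16)],"pics/s2.png")
crops(s,[(325,266,16),(384,250,16)],"pics/s3.png")
E
```

```text
(no output)
```

View pics/m1.png

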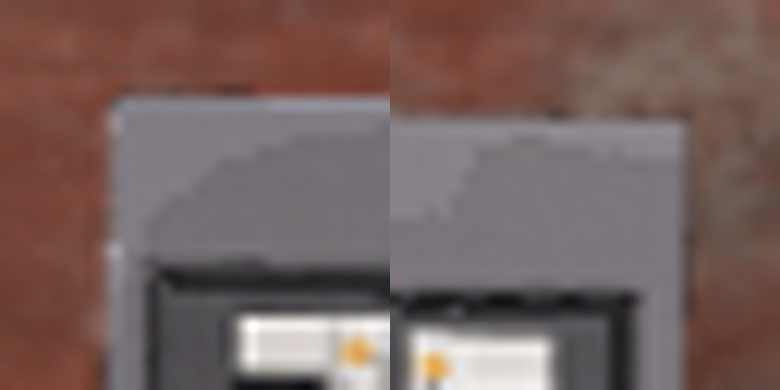

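View pics/m2.png

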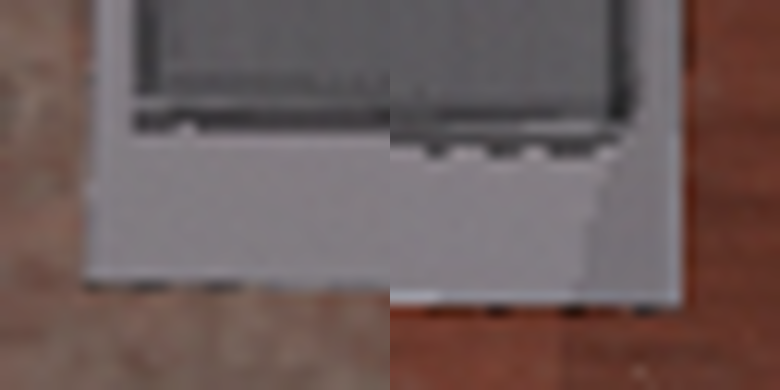

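View pics/s1.png

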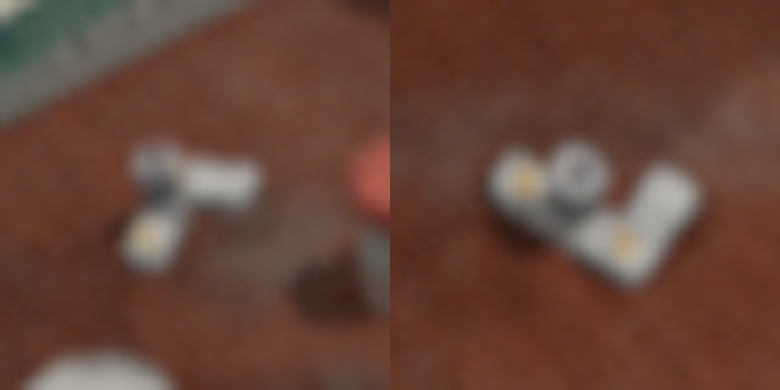

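View pics/s2.png

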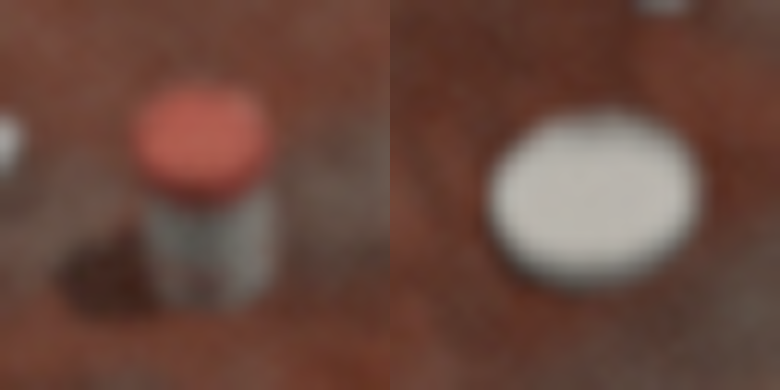

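View pics/s3.png

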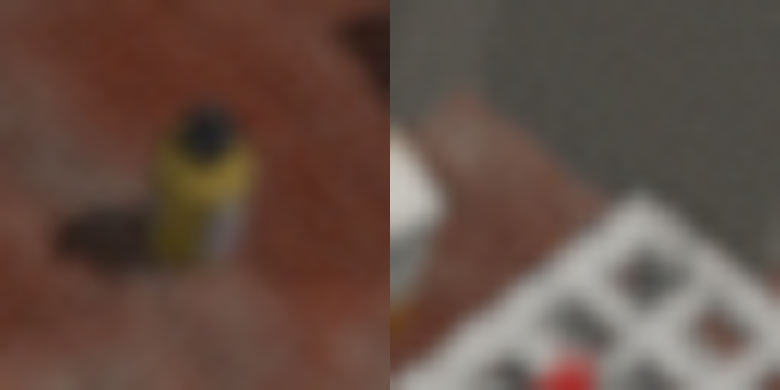

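```bash
cat > m.py <<'E'
from h import *
t=load("pics/top0.npz");s=load("pics/scene0.npz")
def P(c,x,y,u0,v0,r,z): 
    k=2*r/390; return p2w(c,(x+.5)*k-.5+u0-r,(y+.5)*k-.5+v0-r,z)
f=lambda a:np.round(np.array(a)*1000,1)
m=[P(t,110,97,206,168,16,.002),P(t,295,122,320,168,16,.002),P(t,85,285,206,240,16,.002),P(t,293,303,320,240,16,.002)]
print("mat",f(m)); FL,FR,NL,NR=m
print("ctr",f(np.mean(m,0)),"w",f(np.linalg.norm(FL-FR)),f(np.linalg.norm(NL-NR)),"l",f(np.linalg.norm(FL-NL)),f(np.linalg.norm(FR-NR)))
d=(FL+NL-FR-NR); print("yaw",np.degrees(np.arctan2(-d[0],d[1]))); d=FL+FR-NL-NR; print("yawx",np.degrees(np.arctan2(d[1],d[0])))
for n,c,a,b,sc,w in [("R top",t,(155,155),(247,277),(172,213),(132,207,16)),("L top",t,(275,203),(125,242),(223,228),(376,237,16)),
  ("L scene",s,(235,243),(137,181),(188,172),(289,293,20)),("sampL",t,(210,120),(207,270),(200,185),(218,187,16)),("sampR",t,(179,135),(179,288),(189,203),(309,187,16))]:
    z=.005 if n[0]=='s' else 0
    A=P(c,*a,*w,.010+z);B=P(c,*b,*w,.010+z);S=P(c,*sc,*w,.036+z);d=A-B
    print(n,"foot",f(A),"plain",f(B),"mid",f((A+B)/2),"screw",f(S),"dir",np.degrees(np.arctan2(d[1],d[0])),f(np.linalg.norm(d)))
A=P(s,150,240,185,153,20,.010);print("R scene plain",f(A),"screw",f(P(s,157,160,185,153,20,.036)))
def blob(c,lo_fn,u,v,r,z,n):
    im=c["color"].astype(float);sub=im[v-r:v+r,u-r:u+r];mk=lo_fn(sub).astype(np.uint8)
    k,l,st,ce=cv2.connectedComponentsWithStats(mk);i=1+np.argmax(st[1:,4]);print(n,f(p2w(c,ce[i][0]+u-r,ce[i][1]+v-r,z)),st[i][2:])
red=lambda q:(q[...,0]>150)&(q[...,1]<130)&(q[...,0]-q[...,1]>70)
wh=lambda q:q.min(-1)>150
blob(t,red,160,188,14,.062,"can top"); blob(s,lambda q:(q[...,0]>130)&(q[...,0]-q[...,1]>60),206,153,12,.059,"can scene")
blob(t,wh,160,238,14,.015,"dish top"); blob(s,wh,174,176,14,.014,"dish scene")
print("bottle top",f(P(t,397-0,180,376,213,50,.062) if 0 else p2w(t,(597-390+.5)*100/390-.5+326,(92+.5)*100/390-.5+163,.062)))
print("bottle scene",f(P(s,208,128,325,266,16,.062)), f(P(s,200,262,325,266,16,0)))
E
python3 m.py
```

```text
mat [[ 633.7  221.1    2. ]
 [ 631.1 -178.8    2. ]
 [ 365.   222.2    2. ]
 [ 364.1 -177.7    2. ]]
ctr [498.5  21.7   2. ] w 399.9 399.9 l 268.7 267.0
yaw -0.24813976704252452
yawx -0.23613147315994007
R top foot [496.  431.4  10. ] plain [465.7 407.6  10. ] mid [480.9 419.5  10. ] screw [480.8 419.4  36. ] dir 38.1749985671569 38.5
L top foot [ 400. -342.   10.] plain [ 390.  -304.6   10. ] mid [ 395.  -323.3   10. ] screw [ 394.5 -322.2   36. ] dir -74.95917242156594 38.7
L scene foot [ 397.6 -343.1   10. ] plain [ 387.9 -306.8   10. ] mid [ 392.7 -324.9   10. ] screw [ 392.2 -324.8   36. ] dir -74.98141298649675 37.6
sampL foot [568.2 156.5  15. ] plain [530.5 156.7  15. ] mid [549.4 156.6  15. ] screw [549.7 156.4  41. ] dir -0.24564793359497378 37.7
sampR foot [ 567. -114.   15.] plain [ 528.5 -114.    15. ] mid [ 547.7 -114.    15. ] screw [ 547.8 -113.6   41. ] dir 0.0783450895425496 38.5
R scene plain [462.2 403.7  10. ] screw [477.9 416.8  36. ]
can top [541.5 326.1  62. ] [ 14  14 156]
can scene [538.  323.2  59. ] [11  8 67]
dish top [393.6 331.6  15. ] [ 19  20 305]
dish scene [387.6 327.7  14. ] [ 15  10 115]
bottle top [ 551.  -319.5   62. ]
bottle scene [ 545.3 -329.9   62. ] [ 547.3 -334.5    0. ]
```

```bash
cat > go.py <<'E'
import sys,numpy as np
from rig import bot
X,Y,Z,J=map(float,sys.argv[1:5])
s=bot.read_state();R=s["tcp_rot"];p=s["position"]*1000
j=np.degrees(np.arctan2(R[1,1],R[0,1]))
w=(J-j+180)%360-180
print("t",round(s["time_s"],2),"pos",p.round(1),"jaw",round(j,2),"F",s["force"].round(1),"op",round(s["opening"]*87,1),"j",s["joint_positions"].round(0))
yaw=-w
a=np.radians(yaw);c,S=np.cos(a),np.sin(a)
R2=R@np.array([[1,0,0],[0,c,-S],[0,S,c]])
d=np.array([X,Y,Z])-p
print("yaw needed",round(yaw,2),"| dp before yaw",(R.T@d).round(1),"| dp after yaw",(R2.T@d).round(1))
E
python3 go.py 479.5 418.3 120 128.2
```

```text
t 0.1 pos [161.5 603.1 232.7] jaw 75.0 F [-0.7  0.5 -0.9] op 87.1 j [ 65.  30.  82.   0.  68. -10.]
yaw needed -53.2 | dp before yaw [112.7 -96.  355.1] | dp after yaw [ 112.7 -341.8  135.8]
```

```bash
cat > ov.py <<'E'
from h import *
import sys
def cyl(img,c,k,o,x,y,parts,z0):
    for r,za,zb in parts:
        for z in(za,zb):
            pts=[w2p(c,(x+r*np.cos(a),y+r*np.sin(a),z0+z)) for a in np.linspace(0,6.3,40)]
            q=((np.array(pts)-o+.5)*k-.5);cv2.polylines(img,[q.round().astype(int)],True,(255,255,0),1)
t=load("pics/top0.npz");s=load("pics/scene0.npz")
out=[]
x,y=float(sys.argv[1]),float(sys.argv[2]);parts=eval(sys.argv[3])
for c in(t,s):
    u=w2p(c,(x,y,.03)).round().astype(int);r=16;o=u-r;k=390/32
    im=cv2.resize(c["color"][o[1]:o[1]+2*r,o[0]:o[0]+2*r,::-1],(390,390),interpolation=cv2.INTER_CUBIC);cyl(im,c,k,o,x,y,parts,0);out.append(im)
cv2.imwrite(sys.argv[4],np.hstack(out))
E
python3 ov.py .549 -.322 "[(.0125,0,.043),(.008,.05,.062)]" pics/ovb.png
python3 ov.py .540 .325 "[(.020,0,.045),(.0215,.045,.062)]" pics/ovc.png
```

```text
(no output)
```

View pics/ovb.png

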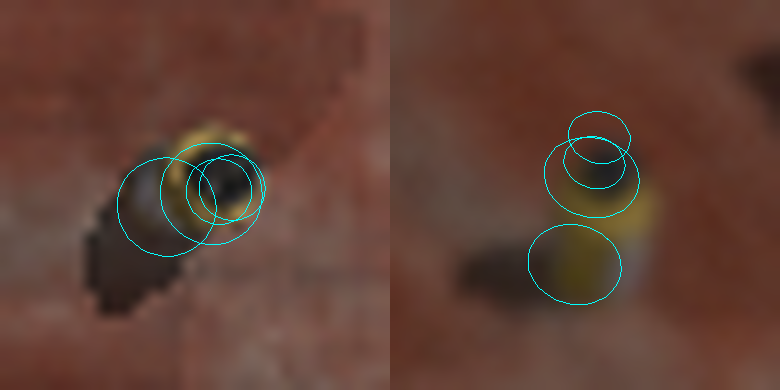

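View pics/ovc.png

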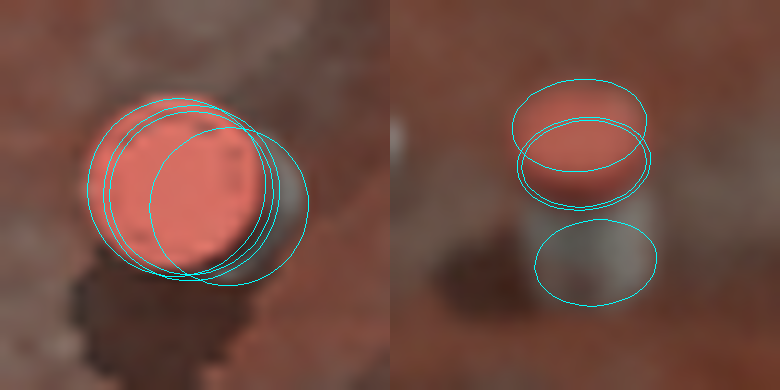

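```bash
python3 -m inch '{"dp":[[0,0,0],[0,0,0],[0,0,0],[0,0,0],[0,0,0],[0,0,0],[0,0,0],[0,0,0],[9.4,-28.5,11.3],[9.4,-28.5,11.3],[9.4,-28.5,11.3],[9.4,-28.5,11.3],[9.4,-28.5,11.3],[9.4,-28.5,11.3],[9.4,-28.5,11.3],[9.4,-28.5,11.3],[9.4,-28.5,11.3],[9.4,-28.5,11.3],[9.4,-28.5,11.3],[9.4,-28.5,11.3]],"yaw":[-6.65,-6.65,-6.65,-6.65,-6.65,-6.65,-6.65,-6.65,0,0,0,0,0,0,0,0,0,0,0,0]}' 45; python3 go.py 479.5 418.3 120 128.2
```

```text
time_s: 1.77
position: [0.4807, 0.4177, 0.1198]
tcp_rot: [[-0.001, -0.618, 0.786], [-0.0, 0.786, 0.618], [-1.0, 0.0, -0.001]]
force: [-0.1, 0.9, -0.6]
opening: 0.519
t 1.77 pos [480.7 417.7 119.8] jaw 128.19 F [-0.1  0.9 -0.6] op 45.1 j [ 31.  39.  86.   0.  55. -97.]
yaw needed -0.01 | dp before yaw [-0.2  1.2 -0.5] | dp after yaw [-0.2  1.2 -0.5]
```

```bash
python3 -m inch '{"dp":[[15,0.6,-0.3],[15,0.6,-0.2],[15,0,0],[15,0,0],[12,0,0],[0,0,0]],"yaw":[0,0,0,0,0,0]}'; python3 - <<'E'
from h import *
from rig import bot
s=load("pics/scene0.npz");c=bot.capture("scene");t=bot.capture("top")
def cr(c,p,r):
    u=w2p(c,p).round();return (u[0],u[1],r)
crops(c,[cr(c,(.48,.418,.03),24)],"pics/a1.png");crops(t,[cr(t,(.48,.418,.03),24)],"pics/a2.png")
cv2.imwrite("pics/a.png",np.hstack([cv2.imread("pics/a1.png"),cv2.imread("pics/a2.png")]))
E
```

```text
time_s: 2.27
position: [0.4767, 0.4182, 0.0457]
tcp_rot: [[-0.005, -0.618, 0.786], [-0.003, 0.786, 0.618], [-1.0, 0.001, -0.006]]
force: [-0.6, -0.4, 0.1]
opening: 0.512
```

View pics/a.png

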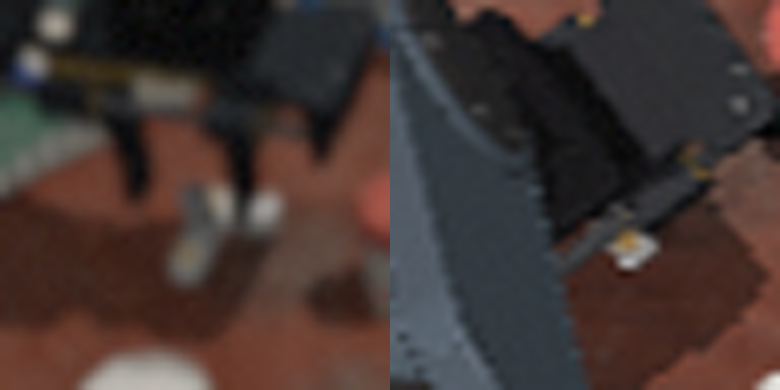

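The scene view shows the fingers straddling the screw region, with the screw at (200,200) between the fingertips at (135,190) and (240,225). I'll check the settled pose.

```bash
python3 go.py 479.5 418.3 18.5 128.2
```

```text
t 2.37 pos [478.3 419.3  48.2] jaw 128.21 F [-0.5  0.2  0.5] op 44.9 j [ 31.  45.  88.   0.  48. -97.]
yaw needed 0.01 | dp before yaw [29.7 -1.5  0.4] | dp after yaw [29.7 -1.5  0.4]
```

```bash
python3 -m inch '{"dp":[[8,0,0],[8,0,0],[8,-0.7,0.4],[4,0,0],[1.5,0,0],[0,0,0],[0,0,0],[0,0,0]],"yaw":[0,0,0,0,0,0,0,0]}'; python3 go.py 479.5 418.3 18.5 128.2; python3 -m inch '{"dp":[[0,0,0],[0,0,0],[0,0,0],[0,0,0],[0,0,0],[0,0,0],[0,0,0],[0,0,0]],"yaw":[0,0,0,0,0,0,0,0]}' 0
```

```text
time_s: 3.03
position: [0.4796, 0.4193, 0.0195]
tcp_rot: [[0.001, -0.618, 0.786], [0.0, 0.786, 0.618], [-1.0, -0.0, 0.001]]
force: [-0.2, -1.0, 0.4]
opening: 0.515
t 3.03 pos [479.6 419.3  19.5] jaw 128.2 F [-0.2 -1.   0.4] op 44.8 j [ 31.  47.  88.   0.  45. -97.]
yaw needed -0.0 | dp before yaw [ 1.  -0.7 -0.7] | dp after yaw [ 1.  -0.7 -0.7]
time_s: 3.7
position: [0.4793, 0.4192, 0.0194]
tcp_rot: [[-0.0, -0.618, 0.786], [0.0, 0.786, 0.618], [-1.0, 0.0, 0.0]]
force: [-0.2, -0.3, 0.3]
opening: 0.174
```

```bash
python3 -m inch '{"dp":[[-5,0,0],[-10,0,0],[-20,0,0],[-25,0,0],[-25,0,0],[-15,0,0],[-10,0,0],[0,0,0]],"yaw":[0,0,0,0,0,6.42,6.42,6.42]}'; python3 -m inch '{"dp":[[0,0,0],[0,0,0],[0,0,0],[0,0,0]],"yaw":[6.42,6.42,6.42,0]}';python3 go.py 458.9 -113.5 100 89.76
```

```text
time_s: 4.37
position: [0.4811, 0.4201, 0.1333]
tcp_rot: [[0.006, -0.319, 0.948], [0.003, 0.948, 0.319], [-1.0, 0.001, 0.006]]
force: [-0.3, 0.5, -1.1]
opening: 0.172
time_s: 4.7
position: [0.4795, 0.4191, 0.1302]
tcp_rot: [[0.001, 0.007, 1.0], [0.0, 1.0, -0.007], [-1.0, 0.0, 0.001]]
force: [-0.5, -0.3, -0.2]
opening: 0.165
t 4.7 pos [479.5 419.1 130.2] jaw 89.57 F [-0.5 -0.3 -0.2] op 14.4 j [ 31.  38.  85.  -0.  56. -58.]
yaw needed -0.19 | dp before yaw [  29.9 -532.8  -16.6] | dp after yaw [  29.9 -532.7  -18.4]
```

```bash
python3 -m inch '{"dp":[[0,-10,0],[0,-20,0],[0,-30,-1],[0,-34,-1.4],[2,-36,-2],[2,-36,-2],[2,-36,-2],[2,-36,-2],[3,-36,-2],[3,-36,-2],[3,-36,-2],[3,-36,-2],[3,-36,0],[3,-34,0],[2,-30,0],[2,-25,0],[0,-20,0],[0,-11.7,0],[0,-4,0],[0,0,0]],"yaw":[-0.19,0,0,0,0,0,0,0,0,0,0,0,0,0,0,0,0,0,0,0]}'; python3 -m inch '{"dp":[[0,0,0],[0,0,0],[0,0,0]],"yaw":[0,0,0]}'; python3 go.py 458.9 -113.5 24.4 89.76;  python3 - <<'E'
from h import *
from rig import bot
c=bot.capture("scene")
cv2.imwrite("pics/b.png",cv2.resize(c["color"][150:300,150:350,::-1],(800,600),interpolation=cv2.INTER_CUBIC))
E
```

```text
time_s: 6.37
position: [0.4596, -0.1242, 0.0995]
tcp_rot: [[0.0, 0.003, 1.0], [-0.0, 1.0, -0.003], [-1.0, -0.0, 0.0]]
force: [0.1, -0.9, -0.8]
opening: 0.171
time_s: 6.62
position: [0.4595, -0.1222, 0.0993]
tcp_rot: [[-0.0, 0.0, 1.0], [0.0, 1.0, -0.0], [-1.0, 0.0, -0.0]]
force: [-1.1, -0.5, -1.1]
opening: 0.17
t 6.62 pos [ 459.5 -122.2   99.3] jaw 89.99 F [-1.1 -0.5 -1.1] op 14.8 j [ -28.   32.  110.    0.   38. -118.]
yaw needed 0.23 | dp before yaw [74.9  8.7 -0.5] | dp after yaw [74.9  8.7 -0.6]
```

View pics/b.png

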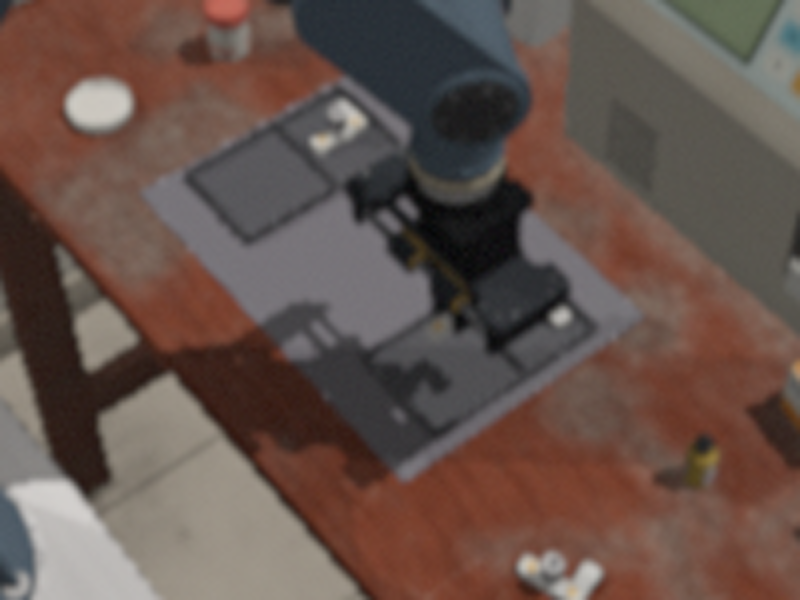

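The bracket is held above the right tray; its plain end shows at (440,325). Lower it, correcting y.

```bash
python3 -m inch '{"dp":[[3,3,0],[8,4,-0.5],[12,1.7,0],[15,0,0],[12,0,0],[8,0,0],[4,0,0],[2,0,0],[0,0,0],[0,0,0],[0,0,0]],"yaw":[0.2,0,0,0,0,0,0,0,0,0,0]}'; python3 go.py 458.9 -113.5 24.4 89.76
```

```text
time_s: 7.58
position: [0.4596, -0.115, 0.0357]
tcp_rot: [[0.001, 0.006, 1.0], [-0.001, 1.0, -0.006], [-1.0, -0.001, 0.001]]
force: [1.3, -0.6, -0.5]
opening: 0.171
t 7.58 pos [ 459.6 -115.    35.7] jaw 89.67 F [ 1.3 -0.6 -0.5] op 14.9 j [ -28.   39.  112.   -0.   29. -117.]
yaw needed -0.09 | dp before yaw [11.3  1.5 -0.7] | dp after yaw [11.3  1.5 -0.7]
```

```bash
python3 -m inch '{"dp":[[3,1.5,-0.5],[3,0,0],[2.5,0,0],[1.5,0,0],[1,0,0],[0,0,0],[0,0,0],[0,0,0]],"yaw":[0,0,0,0,0,0,0,0]}'; python3 go.py 458.9 -113.5 24.4 89.76
```

```text
time_s: 8.25
position: [0.4587, -0.1133, 0.0243]
tcp_rot: [[-0.0, 0.006, 1.0], [0.0, 1.0, -0.006], [-1.0, 0.0, -0.0]]
force: [-0.1, -0.2, 0.4]
opening: 0.172
t 8.25 pos [ 458.7 -113.3   24.3] jaw 89.66 F [-0.1 -0.2  0.4] op 15.0 j [ -27.   41.  112.    0.   27. -117.]
yaw needed -0.1 | dp before yaw [-0.1 -0.2  0.2] | dp after yaw [-0.1 -0.2  0.2]
```

```bash
python3 -m inch '{"dp":[[0.8,0,0],[0,0,0],[0,0,0]],"yaw":[0,0,0]}'; python3 -m inch '{"dp":[[0,0,0],[0,0,0],[0,0,0],[0,0,0],[0,0,0]],"yaw":[0,0,0,0,0]}' 28; python3 -m inch '{"dp":[[-5,0,0],[-10,0,0],[-20,0,0],[-25,0,0],[-25,0,0],[-20,0,0],[-15,0,0],[0,0,0],[0,0,0]],"yaw":[0,0,0,0,0,0,0,0,0]}'; python3 go.py 394 -323.3 130 15.04
```

```text
time_s: 8.5
position: [0.4587, -0.1133, 0.0242]
tcp_rot: [[0.0, 0.006, 1.0], [-0.0, 1.0, -0.006], [-1.0, -0.0, 0.0]]
force: [-1.6, 0.4, 9.8]
opening: 0.172
time_s: 8.92
position: [0.4588, -0.1134, 0.0233]
tcp_rot: [[-0.0, 0.006, 1.0], [0.0, 1.0, -0.006], [-1.0, 0.0, -0.0]]
force: [-0.3, 0.7, -0.5]
opening: 0.315
time_s: 9.67
position: [0.4592, -0.1135, 0.1447]
tcp_rot: [[0.003, 0.006, 1.0], [-0.001, 1.0, -0.006], [-1.0, -0.001, 0.003]]
force: [0.0, 0.7, 0.3]
opening: 0.319
t 9.67 pos [ 459.2 -113.5  144.7] jaw 89.68 F [0.  0.7 0.3] op 27.8 j [ -27.   27.  109.   -0.   44. -117.]
yaw needed 74.64 | dp before yaw [  14.8 -210.1  -64.1] | dp after yaw [  14.8 -117.5  185.6]
```

```bash
python3 -m inch '{"dp":[[0,0,0],[0,0,0],[0,0,0],[0,0,0],[0,0,0],[0,0,0],[0,0,0],[0,0,0],[0,0,0],[0,0,0],[0,0,0],[1.6,-13,20.6],[1.6,-13,20.6],[1.6,-13,20.6],[1.6,-13,20.6],[1.6,-13,20.6],[1.6,-13,20.6],[1.6,-13,20.6],[1.6,-13,20.6],[1.6,-13,20.6]],"yaw":[6.78,6.78,6.78,6.78,6.78,6.78,6.78,6.78,6.78,6.78,6.78,0,0,0,0,0,0,0,0,0]}' 45; python3 -m inch '{"dp":[[0,0,0],[0,0,0]],"yaw":[0,0]}';python3 go.py 394 -323.6 50 15.04;  python3 - <<'E'
from h import *
from rig import bot
t=bot.capture("top");np.savez("pics/top1.npz",**t);c=bot.capture("scene");np.savez("pics/scene1.npz",**c)
u=w2p(t,(.459,-.113,.02));v=w2p(c,(.459,-.113,.02))
crops(t,[(u[0].round(),u[1].round(),20)],"pics/a1.png");crops(c,[(v[0].round(),v[1].round(),24)],"pics/a2.png")
cv2.imwrite("pics/c.png",np.hstack([cv2.imread("pics/a1.png"),cv2.imread("pics/a2.png")]));print(u.round(),v.round())
E
```

```text
time_s: 11.33
position: [0.3929, -0.3231, 0.1277]
tcp_rot: [[-0.002, 0.966, 0.26], [0.002, 0.26, -0.966], [-1.0, -0.001, -0.003]]
force: [-0.1, -0.2, -0.9]
opening: 0.516
time_s: 11.5
position: [0.3931, -0.3233, 0.1278]
tcp_rot: [[-0.001, 0.966, 0.258], [0.002, 0.258, -0.966], [-1.0, -0.001, -0.002]]
force: [-0.7, 1.0, 0.8]
opening: 0.512
t 11.5 pos [ 393.1 -323.3  127.8] jaw 14.93 F [-0.7  1.   0.8] op 44.6 j [-52.  31. 104.   0.  45. -67.]
yaw needed -0.11 | dp before yaw [77.8  0.8  0.7] | dp after yaw [77.8  0.8  0.7]
[307. 217.] [261. 238.]
```

View pics/c.png

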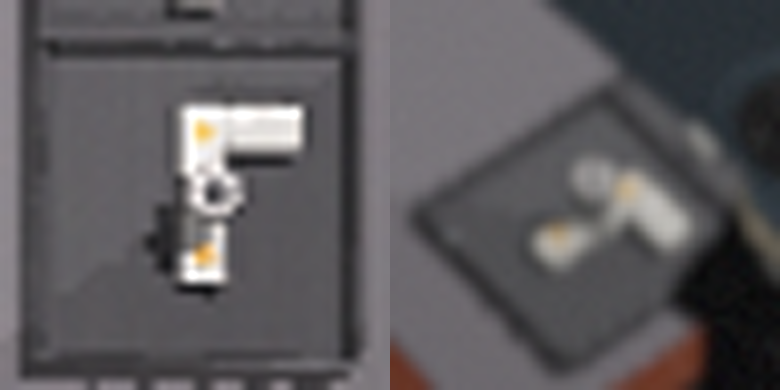

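```bash
cat > spot.py <<'E'
from h import *
import sys
# find orange spots in top image within window around world point
def spots(c,x,y,z=.015,r=14,T=50):
    u=w2p(c,(x,y,z)).round().astype(int);o=u-r
    im=cv2.resize(c["color"][o[1]:o[1]+2*r,o[0]:o[0]+2*r],None,fx=10,fy=10,interpolation=cv2.INTER_CUBIC).astype(float)
    w=im[...,0]-im[...,2];m=(w>T).astype(np.uint8);k,l,st,ce=cv2.connectedComponentsWithStats(m)
    res=[]
    for i in range(1,k):
        if st[i,4]>150:
            yy,xx=np.nonzero(l==i);ww=w[yy,xx];q=(np.array([(xx*ww).sum(),(yy*ww).sum()])/ww.sum()+.5)/10-.5+o
            res.append((p2w(c,*q,z)*1000).round(1)[:2].tolist()+[int(st[i,4])])
    return res
if __name__=="__main__":
    t=load(sys.argv[1])
    for a in sys.argv[2:]:
        x,y,z=map(float,a.split(","));print(a,spots(t,x,y,z))
E
python3 spot.py pics/top0.npz .5495,.1565,.015 .5478,-.114,.015 .481,.419,.01 .395,-.323,.01
python3 spot.py pics/top1.npz .459,-.113,.015 .5495,.1565,.015
```

```text
.5495,.1565,.015 [[568.2, 156.7, 520], [530.2, 157.0, 459]]
.5478,-.114,.015 [[567.1, -113.5, 480], [528.4, -113.7, 437]]
.481,.419,.01 [[485.1, 447.5, 28550], [495.7, 431.1, 507], [465.9, 407.8, 503], [450.4, 392.9, 5427]]
.395,-.323,.01 [[385.3, -343.0, 29889], [413.1, -318.5, 2905], [399.3, -341.6, 530], [389.7, -304.9, 531], [387.3, -288.5, 288], [361.6, -288.1, 2319], [355.5, -295.5, 177]]
.459,-.113,.015 [[480.2, -114.5, 407], [441.8, -114.9, 483]]
.5495,.1565,.015 [[568.1, 156.6, 500], [530.5, 157.0, 437]]
```

```bash
python3 -m inch '{"dp":[[5,1,0],[10,0,-0.5],[15,0,-0.5],[15,0,0],[15,0,0],[12,0,0],[8,0,0],[0,0,0],[0,0,0]],"yaw":[-0.1,0,0,0,0,0,0,0,0]}'; python3 go.py 394 -322.2 19 15.04
```

```text
time_s: 12.35
position: [0.3947, -0.3208, 0.0485]
tcp_rot: [[-0.001, 0.965, 0.263], [0.001, 0.263, -0.965], [-1.0, -0.001, -0.001]]
force: [-0.3, 0.6, -0.1]
opening: 0.516
t 12.35 pos [ 394.7 -320.8   48.5] jaw 15.23 F [-0.3  0.6 -0.1] op 44.9 j [-52.  39. 107.   0.  34. -67.]
yaw needed 0.19 | dp before yaw [29.5 -1.   1.2] | dp after yaw [29.5 -1.   1.2]
```

```bash
python3 -m inch '{"dp":[[6,-1,1],[8,0,0],[8,0,0],[4,0,0],[2,0,0],[1,0,0],[0,0,0],[0,0,0],[0,0,0]],"yaw":[0.2,0,0,0,0,0,0,0,0]}'; python3 go.py 394 -322.2 19 15.04; python3 -m inch '{"dp":[[0,0,0],[0,0,0],[0,0,0],[0,0,0],[0,0,0],[0,0,0],[0,0,0]],"yaw":[0,0,0,0,0,0,0]}' 0;python3 go.py 394 -322.2 19 15.04; python3 -m inch '{"dp":[[-5,0,0],[-10,0,0],[-20,0,0],[-25,0,0],[-25,0,0],[-15,0,0],[-10,0,0],[0,0,0],[0,0,0],[0,0,0],[0,0,0],[0,0,0],[0,0,0],[0,0,0],[0,0,0],[0,0,0],[0,0,0],[0,0,0]],"yaw":[0,0,0,0,0,0,-6.79,-6.79,-6.79,-6.79,-6.79,-6.79,-6.79,-6.79,-6.79,-6.79,-6.79,0]}';python3 go.py 460 157.5 100 89.76
```

```text
time_s: 13.1
position: [0.3942, -0.323, 0.0203]
tcp_rot: [[0.0, 0.966, 0.259], [-0.001, 0.259, -0.966], [-1.0, 0.0, 0.001]]
force: [0.7, -0.2, -0.4]
opening: 0.519
t 13.1 pos [ 394.2 -323.    20.3] jaw 14.99 F [ 0.7 -0.2 -0.4] op 45.1 j [-52.  42. 107.  -0.  31. -67.]
yaw needed -0.05 | dp before yaw [ 1.3 -0.  -0.8] | dp after yaw [ 1.3 -0.  -0.8]
time_s: 13.68
position: [0.3941, -0.3228, 0.0201]
tcp_rot: [[0.0, 0.966, 0.259], [-0.0, 0.259, -0.966], [-1.0, 0.0, 0.0]]
force: [-0.7, 0.0, 1.0]
opening: 0.172
t 13.68 pos [ 394.1 -322.8   20.1] jaw 14.99 F [-0.7  0.   1. ] op 15.0 j [-52.  42. 107.   0.  31. -67.]
yaw needed -0.05 | dp before yaw [ 1.1  0.  -0.6] | dp after yaw [ 1.1  0.  -0.6]
time_s: 15.18
position: [0.394, -0.3227, 0.1308]
tcp_rot: [[0.0, 0.004, 1.0], [-0.0, 1.0, -0.004], [-1.0, -0.0, 0.0]]
force: [-0.4, 0.1, -1.5]
opening: 0.17
t 15.18 pos [ 394.  -322.7  130.8] jaw 89.8 F [-0.4  0.1 -1.5] op 14.8 j [ -52.   30.  104.   -0.   45. -142.]
yaw needed 0.04 | dp before yaw [ 30.6 480.5  64.3] | dp after yaw [ 30.6 480.5  64. ]
```

```bash
python3 -m inch '{"dp":[[0,10,0],[0,20,2],[0,30,4],[0,36,4],[2,36,5],[2,36,5],[2,36,5],[3,36,5],[3,36,5],[3,36,5],[3,36,5],[3,36,5],[3,32,5],[3,25,4],[2,18,3],[1,12,1.5],[0,6,0],[0,3,0],[0,0,0],[0,0,0]],"yaw":[0,0,0,0,0,0,0,0,0,0,0,0,0,0,0,0,0,0,0,0]}'; python3 -m inch '{"dp":[[0,0,0],[0,0,0],[0,0,0]],"yaw":[0,0,0]}'; python3 go.py 460.3 157.5 40 89.76
```

```text
time_s: 16.85
position: [0.4599, 0.1564, 0.1002]
tcp_rot: [[-0.0, 0.007, 1.0], [-0.0, 1.0, -0.007], [-1.0, -0.0, -0.0]]
force: [-0.0, -0.4, -0.6]
opening: 0.173
time_s: 17.1
position: [0.4603, 0.1562, 0.1001]
tcp_rot: [[-0.0, 0.007, 1.0], [-0.0, 1.0, -0.007], [-1.0, -0.0, -0.0]]
force: [0.6, 0.8, -1.6]
opening: 0.173
t 17.1 pos [460.3 156.2 100.1] jaw 89.6 F [ 0.6  0.8 -1.6] op 15.0 j [  6.  32. 109.  -0.  39. -84.]
yaw needed -0.16 | dp before yaw [60.1  1.3 -0. ] | dp after yaw [60.1  1.3 -0. ]
```

```bash
python3 -m inch '{"dp":[[5,1.3,0],[10,0,0],[15,0,0],[15,0,0],[10,0,0],[6,0,0],[3,0,0],[0,0,0],[0,0,0]],"yaw":[-0.16,0,0,0,0,0,0,0,0]}'; python3 go.py 460.3 157.5 25 89.76
```

```text
time_s: 17.85
position: [0.4604, 0.1582, 0.0361]
tcp_rot: [[0.0, 0.003, 1.0], [0.0, 1.0, -0.003], [-1.0, 0.0, 0.0]]
force: [0.5, -0.1, -0.8]
opening: 0.17
t 17.85 pos [460.4 158.2  36.1] jaw 89.84 F [ 0.5 -0.1 -0.8] op 14.8 j [  6.  40. 110.   0.  30. -84.]
yaw needed 0.08 | dp before yaw [11.1 -0.7 -0.1] | dp after yaw [11.1 -0.7 -0.1]
```

```bash
python3 -m inch '{"dp":[[4,-0.7,0],[3,0,0],[2.5,0,0],[1,0,0],[0.6,0,0],[0,0,0],[0,0,0]],"yaw":[0,0,0,0,0,0,0]}'; python3 go.py 460.3 157.5 25 89.76
```

```text
time_s: 18.43
position: [0.4602, 0.1575, 0.0251]
tcp_rot: [[-0.0, 0.003, 1.0], [-0.0, 1.0, -0.003], [-1.0, -0.0, -0.0]]
force: [-0.4, 0.0, 0.7]
opening: 0.174
t 18.43 pos [460.2 157.5  25.1] jaw 89.84 F [-0.4  0.   0.7] op 15.1 j [  6.  41. 110.   0.  29. -84.]
yaw needed 0.08 | dp before yaw [0.1 0.  0.1] | dp after yaw [0.1 0.  0.1]
```

```bash
python3 -m inch '{"dp":[[0.7,0,0],[0,0,0],[0,0,0]],"yaw":[0,0,0]}'; python3 -m inch '{"dp":[[0,0,0],[0,0,0],[0,0,0],[0,0,0],[0,0,0]],"yaw":[0,0,0,0,0]}' 28; python3 -m inch '{"dp":[[-5,0,0],[-10,0,0],[-20,0,0],[-20,0,0],[-10,0,0],[-5,0,0],[0,0,0],[0,0,0]],"yaw":[0,0,0,0,0,0,0,0]}'; python3 go.py 392 331 80 90
```

```text
time_s: 18.68
position: [0.4602, 0.1575, 0.025]
tcp_rot: [[0.0, 0.003, 1.0], [-0.0, 1.0, -0.003], [-1.0, -0.0, 0.0]]
force: [-1.4, -0.0, 7.8]
opening: 0.168
time_s: 19.1
position: [0.4603, 0.1574, 0.0241]
tcp_rot: [[-0.0, 0.003, 1.0], [-0.0, 1.0, -0.003], [-1.0, -0.0, -0.0]]
force: [0.2, 0.2, -0.1]
opening: 0.316
time_s: 19.77
position: [0.4602, 0.1574, 0.0943]
tcp_rot: [[0.0, 0.003, 1.0], [0.0, 1.0, -0.003], [-1.0, 0.0, 0.0]]
force: [-0.1, -0.1, -0.3]
opening: 0.32
t 19.77 pos [460.2 157.4  94.3] jaw 89.84 F [-0.1 -0.1 -0.3] op 27.9 j [  6.  33. 109.  -0.  38. -84.]
yaw needed -0.16 | dp before yaw [ 14.3 173.4 -68.6] | dp after yaw [ 14.3 173.6 -68.2]
```

```bash
python3 -m inch '{"dp":[[0,8,-3],[1,18,-7],[1,25,-10],[2,30,-12],[3,30,-12],[3,25,-10],[2,18,-7],[2,12,-5],[0,5,-2],[0,2,0],[0,0,0],[0,0,0],[0,0,0]],"yaw":[0,0,0,0,0,0,0,0,0,0,0,0,0]}' 87; python3 go.py 392 331 14 90; python3 - <<'E'
from h import *
from rig import bot
t=bot.capture("top");np.savez("pics/top2.npz",**t);c=bot.capture("scene");np.savez("pics/scene2.npz",**c)
u=w2p(t,(.459,.157,.02));v=w2p(c,(.40,.33,.02))
crops(t,[(u[0].round(),u[1].round(),20)],"pics/a1.png");crops(c,[(v[0].round(),v[1].round(),30)],"pics/a2.png")
cv2.imwrite("pics/d.png",np.hstack([cv2.imread("pics/a1.png"),cv2.imread("pics/a2.png")]))
E
python3 spot.py pics/top2.npz .46,.157,.015
```

```text
time_s: 20.85
position: [0.3931, 0.3299, 0.0802]
tcp_rot: [[-0.0, 0.004, 1.0], [-0.0, 1.0, -0.004], [-1.0, -0.0, -0.0]]
force: [0.6, -0.1, 0.2]
opening: 0.997
t 20.85 pos [393.1 329.9  80.2] jaw 89.77 F [ 0.6 -0.1  0.2] op 86.7 j [ 28.  36. 105.  -0.  39. -62.]
yaw needed -0.23 | dp before yaw [66.2  1.1 -1.1] | dp after yaw [66.2  1.1 -1.1]
.46,.157,.015 [[479.5, 155.2, 519], [441.2, 156.0, 448]]
```

View pics/d.png

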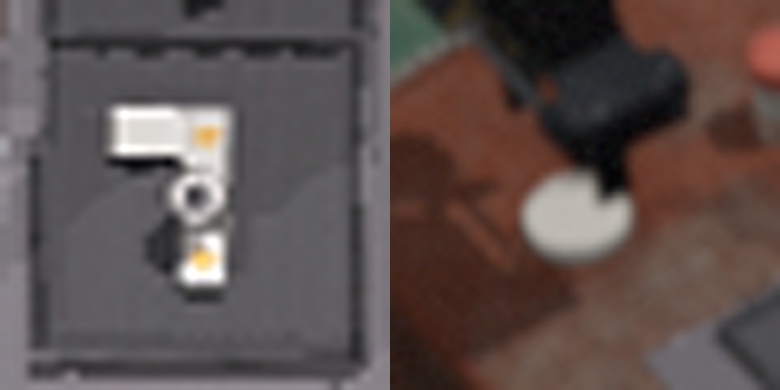

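Left bracket: spots' midpoint is (460.4,155.6) against the bay centre (460.2,156.9), so it is within 1.3 mm and the correct hand. The dish lies under the fingers. Descend on the dish.

```bash
python3 -m inch '{"dp":[[5,3,0],[10,0,0.4],[15,0,0],[12,0,0],[10,0,0],[6,0,0],[4,0,0],[2,0,0],[0,0,0],[0,0,0],[0,0,0]],"yaw":[0,0,0,0,0,0,0,0,0,0,0]}'; python3 go.py 393.5 333 14 90
```

```text
time_s: 21.87
position: [0.3935, 0.3338, 0.0167]
tcp_rot: [[0.001, 0.003, 1.0], [0.0, 1.0, -0.003], [-1.0, 0.0, 0.001]]
force: [0.2, -0.6, 0.8]
opening: 0.998
t 21.87 pos [393.5 333.8  16.7] jaw 89.84 F [ 0.2 -0.6  0.8] op 86.9 j [ 28.  43. 106.   0.  31. -62.]
yaw needed -0.16 | dp before yaw [ 2.7 -0.8  0. ] | dp after yaw [ 2.7 -0.8  0. ]
```

```bash
python3 -m inch '{"dp":[[1.5,-0.7,0],[1,0,0],[0,0,0],[0,0,0],[0,0,0],[0,0,0],[0,0,0],[0,0,0],[0,0,0],[0,0,0],[0,0,0]],"yaw":[0,0,0,0,0,0,0,0,0,0,0]}' 50; python3 go.py 393.5 333 14 90;  python3 -m inch '{"dp":[[-5,0,0],[-10,0,0],[-20,0,0],[-25,0,0],[-20,0,0],[-10,0,0],[0,0,0],[0,0,0]],"yaw":[0,0,0,0,0,0,0,0]}'; python3 go.py 498.5 23.2 80 89.8
```

```text
time_s: 22.78
position: [0.3932, 0.333, 0.0138]
tcp_rot: [[0.0, 0.003, 1.0], [0.0, 1.0, -0.003], [-1.0, 0.0, 0.0]]
force: [-0.3, -0.1, 1.4]
opening: 0.686
t 22.78 pos [393.2 333.   13.8] jaw 89.84 F [-0.3 -0.1  1.4] op 59.7 j [ 28.  43. 106.   0.  31. -62.]
yaw needed -0.16 | dp before yaw [-0.2  0.   0.3] | dp after yaw [-0.2  0.   0.3]
time_s: 23.45
position: [0.3933, 0.333, 0.1043]
tcp_rot: [[0.001, 0.003, 1.0], [0.001, 1.0, -0.003], [-1.0, 0.001, 0.001]]
force: [-0.0, -0.8, 0.0]
opening: 0.684
t 23.45 pos [393.3 333.  104.3] jaw 89.84 F [-0.  -0.8  0. ] op 59.5 j [ 28.  33. 104.  -0.  42. -62.]
yaw needed 0.04 | dp before yaw [  24.2 -309.5  106.1] | dp after yaw [  24.2 -309.4  106.3]
```

```bash
python3 -m inch '{"dp":[[0,-8,3],[0,-16,5],[0,-24,8],[0,-30,10],[0,-30,10],[0,-30,10],[2,-30,10],[3,-30,10],[3,-30,10],[4,-26,9],[4,-20,7],[4,-15,5],[3,-10,4],[1,-6,3],[0,-4,2],[0,0,0],[0,0,0],[0,0,0],[0,0,0]],"yaw":[0,0,0,0,0,0,0,0,0,0,0,0,0,0,0,0,0,0,0]}'; python3 go.py 498.5 23.2 16 89.8
```

```text
time_s: 25.03
position: [0.4979, 0.0245, 0.0799]
tcp_rot: [[-0.0, 0.001, 1.0], [0.0, 1.0, -0.001], [-1.0, 0.0, -0.0]]
force: [-0.3, 0.5, -0.6]
opening: 0.682
t 25.03 pos [497.9  24.5  79.9] jaw 89.92 F [-0.3  0.5 -0.6] op 59.4 j [ -10.   35.  107.    0.   37. -100.]
yaw needed 0.12 | dp before yaw [63.9 -1.3  0.6] | dp after yaw [63.9 -1.3  0.6]
```

```bash
python3 -m inch '{"dp":[[4,-1,0],[10,0,0.5],[14,0,0],[12,0,0],[9,0,0],[5,0,0],[3,0,0],[1.5,0,0],[0,0,0],[0,0,0],[0,0,0]],"yaw":[0,0,0,0,0,0,0,0,0,0,0]}'; python3 go.py 498.5 23.2 16 89.8; python3 - <<'E'
from h import *
from rig import bot
c=bot.capture("scene");v=w2p(c,(.498,.023,.02));crops(c,[(v[0].round(),v[1].round(),30)],"pics/e.png")
E
```

```text
time_s: 25.95
position: [0.4992, 0.0226, 0.0217]
tcp_rot: [[0.001, 0.003, 1.0], [-0.0, 1.0, -0.003], [-1.0, -0.0, 0.001]]
force: [0.1, -0.0, 0.3]
opening: 0.686
t 25.95 pos [499.2  22.6  21.7] jaw 89.84 F [ 0.1 -0.   0.3] op 59.7 j [ -10.   42.  108.   -0.   30. -100.]
yaw needed 0.04 | dp before yaw [ 5.7  0.6 -0.7] | dp after yaw [ 5.7  0.6 -0.7]
```

View pics/e.png

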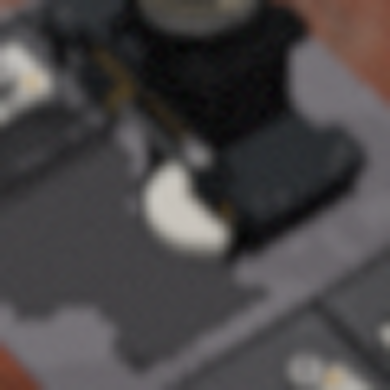

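The dish is level between the fingers at (190,210), just above the mat. Lower it and release.

```bash
python3 -m inch '{"dp":[[2.5,0.6,-0.6],[2,0,0],[1,0,0],[0.6,0,0],[0,0,0],[0,0,0],[0,0,0]],"yaw":[0,0,0,0,0,0,0]}'; python3 go.py 498.5 23.2 16 89.8;
```

```text
time_s: 26.58
position: [0.4981, 0.0233, 0.0158]
tcp_rot: [[0.0, 0.003, 1.0], [-0.0, 1.0, -0.003], [-1.0, -0.0, 0.0]]
force: [-1.3, 0.4, 6.7]
opening: 0.685
t 26.58 pos [498.1  23.3  15.8] jaw 89.84 F [-1.3  0.4  6.7] op 59.6 j [ -10.   42.  109.   -0.   29. -100.]
yaw needed 0.04 | dp before yaw [-0.2 -0.1  0.4] | dp after yaw [-0.2 -0.1  0.4]
```

```bash
python3 -m inch '{"dp":[[0,0,0],[0,0,0],[0,0,0],[0,0,0],[0,0,0]],"yaw":[0,0,0,0,0]}' 80; python3 -m inch '{"dp":[[-5,0,0],[-10,0,0],[-20,0,0],[-25,0,0],[-25,0,0],[-15,0,0],[-5,0,0],[0,0,0],[0,0,0]],"yaw":[0,0,0,0,0,0,0,0,0]}' 60; python3 go.py 551 -321 120 89.8
```

```text
time_s: 27.0
position: [0.4981, 0.0232, 0.015]
tcp_rot: [[-0.0, 0.003, 1.0], [0.0, 1.0, -0.003], [-1.0, 0.0, -0.0]]
force: [-0.5, 0.0, 0.3]
opening: 0.905
time_s: 27.75
position: [0.4979, 0.0233, 0.1203]
tcp_rot: [[0.0, 0.003, 1.0], [-0.0, 1.0, -0.003], [-1.0, -0.0, 0.0]]
force: [-0.0, -0.1, -0.8]
opening: 0.692
t 27.75 pos [497.9  23.3 120.3] jaw 89.84 F [-0.  -0.1 -0.8] op 60.2 j [ -10.   31.  106.   -0.   43. -100.]
yaw needed 0.04 | dp before yaw [ 3.000e-01 -3.441e+02  5.400e+01] | dp after yaw [ 3.000e-01 -3.441e+02  5.430e+01]
```

```bash
python3 -m inch '{"dp":[[0,-8,1],[0,-16,3],[0,-24,4],[0,-32,5],[0,-32,5],[0,-32,5],[0,-32,5],[0,-32,5],[0,-32,5],[0,-30,5],[0,-24,4],[0,-18,3],[0,-13,2],[0,-9,1],[0,-6,1],[0,-4,0],[0,0,0],[0,0,0],[0,0,0]],"yaw":[0,0,0,0,0,0,0,0,0,0,0,0,0,0,0,0,0,0,0]}'; python3 go.py 551 -321 120 89.8;python3 - <<'E'
from h import *
from rig import bot
c=bot.capture("scene");v=w2p(c,(.55,-.321,.05));crops(c,[(v[0].round(),v[1].round(),30)],"pics/a1.png");np.savez("pics/scene3.npz",**c)
t=bot.capture("top");np.savez("pics/top3.npz",**t);v=w2p(t,(.5,.022,.03));crops(t,[(v[0].round(),v[1].round(),75)],"pics/a2.png")
cv2.imwrite("pics/f.png",np.hstack([cv2.imread("pics/a1.png"),cv2.imread("pics/a2.png")]))
im=t["color"][170:210,245:280].astype(float)
for o,(a,b) in {"dish":(.4985,.0217)}.items():
    u=w2p(t,(a,b,.017)).round().astype(int);sub=t["color"][u[1]-14:u[1]+14,u[0]-14:u[0]+14].min(-1);m=(sub>170).astype(np.uint8)
    k,l,st,ce=cv2.connectedComponentsWithStats(m);i=1+np.argmax(st[1:,4]);print(o,p2w(t,ce[i][0]+u[0]-14,ce[i][1]+u[1]-14,.017)*1000,st[i])
E
```

```text
time_s: 29.33
position: [0.5511, -0.3198, 0.1202]
tcp_rot: [[-0.001, 0.002, 1.0], [0.001, 1.0, -0.002], [-1.0, 0.001, -0.001]]
force: [0.5, -0.2, -0.1]
opening: 0.687
t 29.33 pos [ 551.1 -319.8  120.2] jaw 89.9 F [ 0.5 -0.2 -0.1] op 59.7 j [ -40.   39.   86.    0.   55. -130.]
yaw needed 0.1 | dp before yaw [ 0.2 -1.2 -0.1] | dp after yaw [ 0.2 -1.2 -0.1]
dish [498.11408816  21.57632448  17.        ] [  4   4  20  20 306]
```

View pics/f.png

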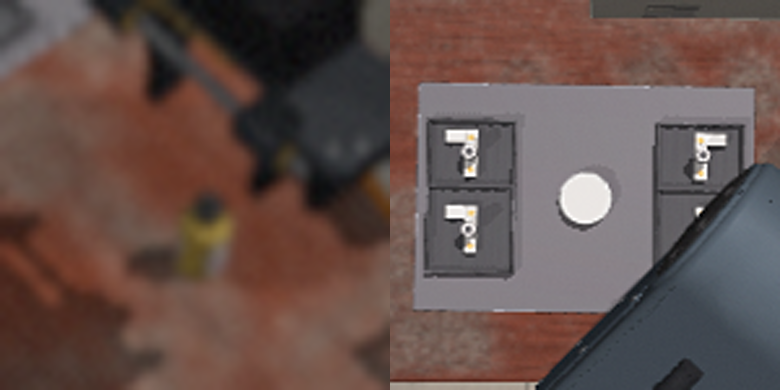

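The dish is seen at (498.1,21.6), within 0.5 mm of the mat centre (498.5,21.7). In the scene crop the bottle axis is near (207,235) and the fingertips at (165,90) and (262,180). I'll check the bottle's position.

```bash
python3 - <<'E'
from h import *
c=load("pics/scene3.npz");v=w2p(c,(.55,-.321,.05)).round()
def cp(P):return (((w2p(c,P)-(v-30))+.5)*390/60-.5).round(0)
for dy in(-.030,.030): print("tip",cp((.551,-.3198+dy,.109)))
for x,y in((.551,-.321),(.548,-.325),(.551,-.325),(.555,-.325)):
    print(x,y,"base",cp((x,y,0)),"shoulder",cp((x,y,.043)),"cap",cp((x,y,.062)))
crops(c,[(v[0]-1,v[1]+6,15)],"pics/g.png",600);print(v)
E
```

```text
tip [257. 171.]
tip [169.  90.]
0.551 -0.321 base [190. 254.] shoulder [200. 207.] cap [204. 186.]
0.548 -0.325 base [192. 263.] shoulder [201. 216.] cap [205. 195.]
0.551 -0.325 base [196. 259.] shoulder [205. 213.] cap [209. 192.]
0.555 -0.325 base [202. 255.] shoulder [211. 208.] cap [215. 187.]
[324. 259.]
```

View pics/g.png

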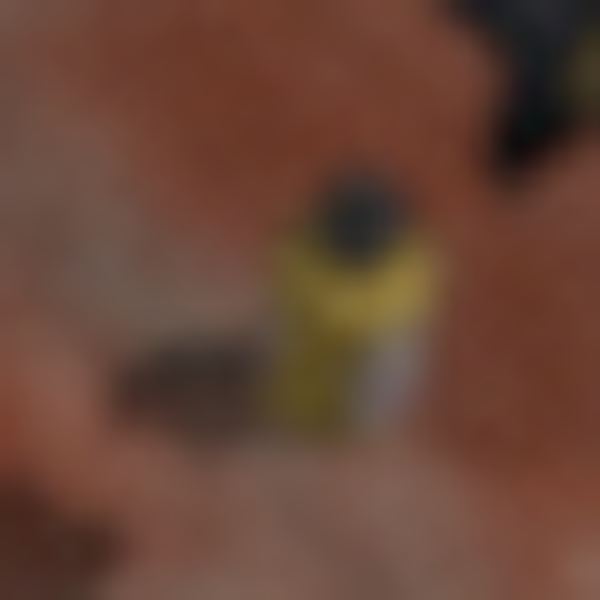

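```bash
python3 -m inch '{"dp":[[4,-1.5,0],[8,-1.5,0.4],[12,0,0],[15,0,0],[15,0,0],[10,0,0],[6,0,0],[3,0,0],[0,0,0],[0,0,0],[0,0,0]],"yaw":[0,0,0,0,0,0,0,0,0,0,0]}'; python3 go.py 551.5 -323 20 89.8;python3 - <<'E'
from h import *
from rig import bot
c=bot.capture("scene");v=w2p(c,(.55,-.321,.03));crops(c,[(v[0].round(),v[1].round(),20)],"pics/g2.png",600)
E
```

```text
time_s: 30.35
position: [0.5521, -0.3243, 0.0479]
tcp_rot: [[0.001, 0.003, 1.0], [-0.001, 1.0, -0.003], [-1.0, -0.001, 0.001]]
force: [0.3, -0.5, 0.3]
opening: 0.691
t 30.35 pos [ 552.1 -324.3   47.9] jaw 89.84 F [ 0.3 -0.5  0.3] op 60.2 j [ -40.   45.   87.   -0.   48. -130.]
yaw needed 0.04 | dp before yaw [27.9  1.3 -0.6] | dp after yaw [27.9  1.3 -0.7]
```

View pics/g2.png

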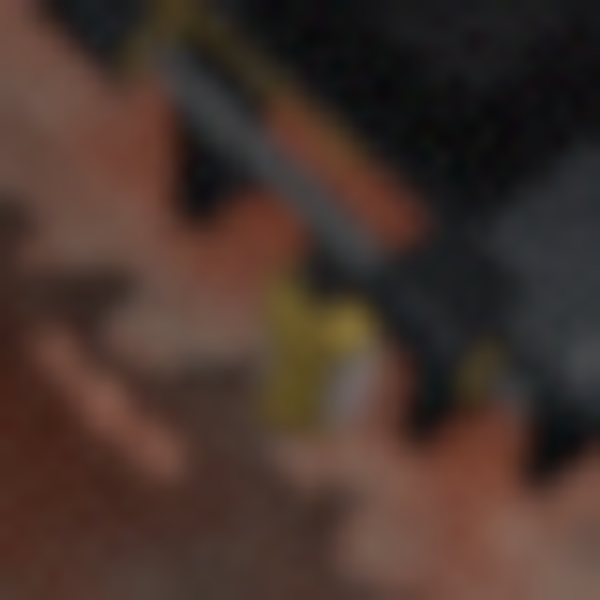

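The bottle at (322,340) sits well centred between the fingertips at (197,210) and (425,435). Descend and grip.

```bash
python3 -m inch '{"dp":[[4,0,0],[8,0,-0.4],[8,0,0],[4,0,0],[2,0,0],[1.5,0,0],[0,0,0],[0,0,0],[0,0,0]],"yaw":[0,0,0,0,0,0,0,0,0]}'; python3 -m inch '{"dp":[[0,0,0],[0,0,0],[0,0,0],[0,0,0]],"yaw":[0,0,0,0]}' 34; python3 -m inch '{"dp":[[0,0,0],[0,0,0],[0,0,0],[0,0,0],[0,0,0],[0,0,0]],"yaw":[0,0,0,0,0,0]}' 15; python3 go.py 551.5 -323 20 89.8;python3 - <<'E'
from h import *
from rig import bot
c=bot.capture("scene");v=w2p(c,(.55,-.321,.03));crops(c,[(v[0].round(),v[1].round(),20)],"pics/g3.png",600)
E
```

```text
time_s: 31.15
position: [0.5514, -0.3241, 0.0199]
tcp_rot: [[0.0, 0.003, 1.0], [-0.0, 1.0, -0.003], [-1.0, -0.0, 0.0]]
force: [-0.1, -0.1, -0.2]
opening: 0.686
time_s: 31.48
position: [0.5513, -0.324, 0.0198]
tcp_rot: [[0.0, 0.003, 1.0], [-0.0, 1.0, -0.003], [-1.0, -0.0, 0.0]]
force: [-0.8, -0.1, 0.2]
opening: 0.472
time_s: 31.98
position: [0.5512, -0.3239, 0.0197]
tcp_rot: [[-0.0, 0.003, 1.0], [0.0, 1.0, -0.003], [-1.0, 0.0, -0.0]]
force: [-0.7, 1.0, 1.4]
opening: 0.277
t 31.98 pos [ 551.2 -323.9   19.7] jaw 89.84 F [-0.7  1.   1.4] op 24.1 j [ -40.   47.   88.    0.   45. -130.]
yaw needed 0.04 | dp before yaw [-0.3  0.9  0.3] | dp after yaw [-0.3  0.9  0.3]
```

View pics/g3.png

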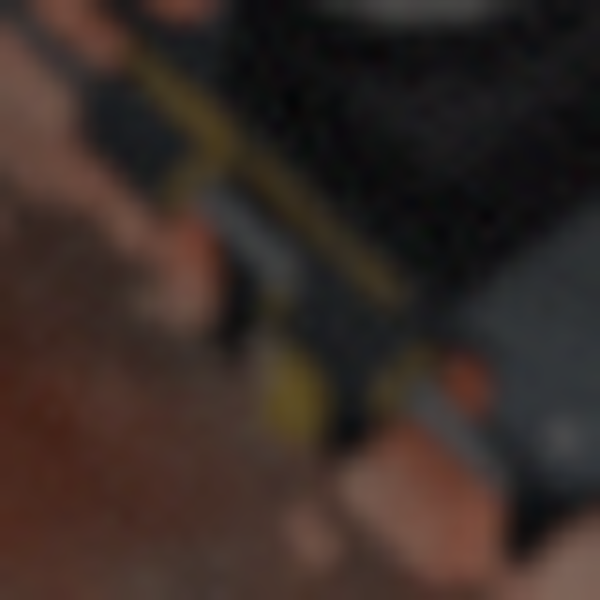

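```bash
python3 -m inch '{"dp":[[-4,0,0],[-8,0,0],[-15,0,0],[-20,0,0],[-20,0,0],[-15,0,0],[-8,0,0],[-4,0,0],[0,0,0],[0,0,0]],"yaw":[0,0,0,0,0,0,0,0,0,0]}'; python3 -m inch '{"dp":[[0,6,-1],[0,12,-2],[0,18,-3],[0,24,-4],[0,28,-4],[0,28,-5],[0,28,-5],[0,28,-5],[0,28,-4],[0,28,-4],[0,28,-4],[0,26,-4],[0,22,-3],[0,16,-2],[0,11,-2],[0,7,-1],[0,5,0],[0,3,0],[0,1,0],[0,0,0]],"yaw":[0,0,0,0,0,0,0,0,0,0,0,0,0,0,0,0,0,0,0,0]}'; python3 -m inch '{"dp":[[0,0,0],[0,0,0]],"yaw":[0,0]}'; python3 go.py 497.6 23.2 60 89.8;python3 - <<'E'
from h import *
from rig import bot
c=bot.capture("scene");v=w2p(c,(.498,.023,.06));crops(c,[(v[0].round(),v[1].round(),25)],"pics/g4.png",600)
E
```

```text
time_s: 32.87
position: [0.5509, -0.3236, 0.1133]
tcp_rot: [[-0.001, 0.003, 1.0], [0.001, 1.0, -0.003], [-1.0, 0.001, -0.001]]
force: [0.9, 0.0, -0.3]
opening: 0.274
time_s: 34.53
position: [0.4995, 0.0228, 0.1136]
tcp_rot: [[0.0, 0.003, 1.0], [-0.0, 1.0, -0.003], [-1.0, -0.0, 0.0]]
force: [0.2, -0.1, -0.0]
opening: 0.282
time_s: 34.7
position: [0.4994, 0.0226, 0.1137]
tcp_rot: [[0.0, 0.004, 1.0], [-0.0, 1.0, -0.004], [-1.0, -0.0, 0.0]]
force: [0.2, 0.1, 0.0]
opening: 0.275
t 34.7 pos [499.4  22.6 113.7] jaw 89.78 F [0.2 0.1 0. ] op 23.9 j [ -10.   32.  106.   -0.   42. -100.]
yaw needed -0.02 | dp before yaw [53.7  0.6 -1.9] | dp after yaw [53.7  0.6 -1.9]
```

View pics/g4.png

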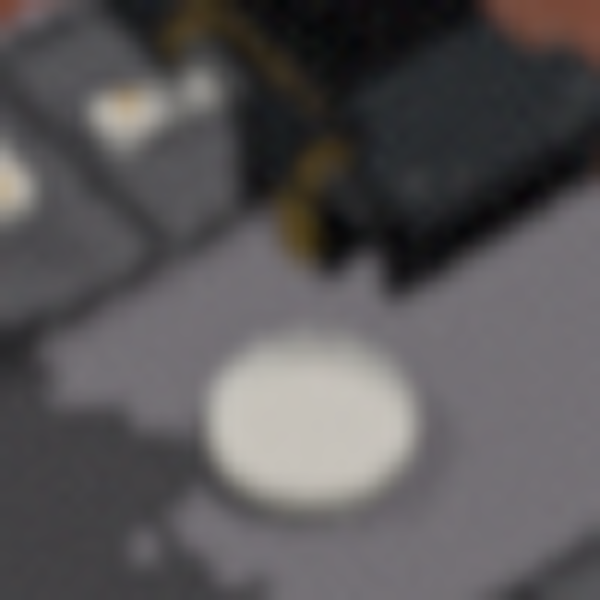

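The bottle is held upright, its base near (300,260), above the dish (312,420). Lower it.

```bash
python3 -m inch '{"dp":[[3,0.5,-0.8],[7,0,-0.8],[12,0,0],[14,0,0],[12,0,0],[8,0,0],[5,0,0],[3,0,0],[1.5,0,0],[0,0,0],[0,0,0],[0,0,0]],"yaw":[0,0,0,0,0,0,0,0,0,0,0,0]}'; python3 go.py 497.6 23.2 36.7 89.8
```

```text
time_s: 35.75
position: [0.4979, 0.0237, 0.0486]
tcp_rot: [[0.001, 0.003, 1.0], [-0.0, 1.0, -0.003], [-1.0, -0.0, 0.001]]
force: [-0.5, 0.3, -1.3]
opening: 0.281
t 35.75 pos [497.9  23.7  48.6] jaw 89.84 F [-0.5  0.3 -1.3] op 24.5 j [ -10.   39.  108.   -0.   33. -100.]
yaw needed 0.04 | dp before yaw [11.9 -0.5 -0.4] | dp after yaw [11.9 -0.5 -0.4]
```

```bash
python3 -m inch '{"dp":[[3,-0.4,-0.3],[3,0,0],[2.5,0,0],[1.5,0,0],[0.8,0,0],[0.5,0,0],[0,0,0],[0,0,0]],"yaw":[0,0,0,0,0,0,0,0]}'; python3 go.py 497.6 23.2 36.7 89.8;python3 - <<'E'
from h import *
from rig import bot
c=bot.capture("scene");v=w2p(c,(.498,.023,.03));crops(c,[(v[0].round(),v[1].round(),20)],"pics/g5.png",600)
E
```

```text
time_s: 36.42
position: [0.4973, 0.0233, 0.0368]
tcp_rot: [[0.0, 0.003, 1.0], [0.0, 1.0, -0.003], [-1.0, 0.0, 0.0]]
force: [-0.2, 0.5, -0.2]
opening: 0.278
t 36.42 pos [497.3  23.3  36.8] jaw 89.84 F [-0.2  0.5 -0.2] op 24.2 j [ -10.   40.  108.    0.   32. -100.]
yaw needed 0.04 | dp before yaw [ 0.1 -0.1  0.3] | dp after yaw [ 0.1 -0.1  0.3]
```

View pics/g5.png

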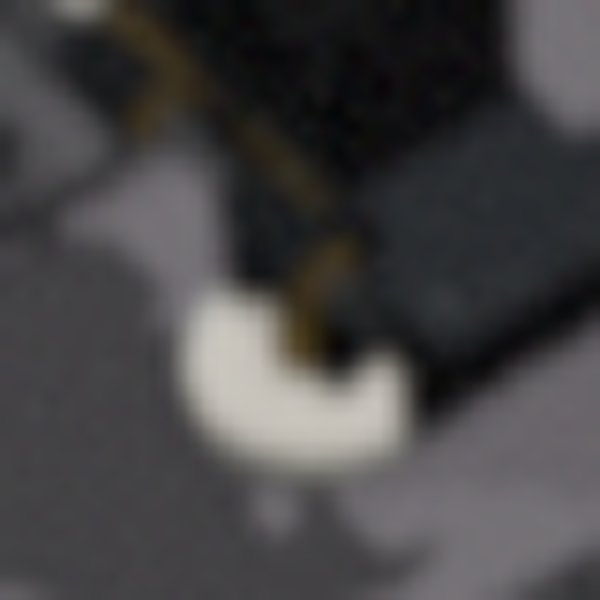

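```bash
python3 - <<'E'
from h import *
c=load("pics/scene0.npz");v=w2p(c,(.498,.023,.03)).round();k=600/40
im=cv2.imread("pics/g5.png")
def ring(x,y,z,r,col):
    q=np.array([((w2p(c,(x+r*np.cos(a),y+r*np.sin(a),z))-(v-20))+.5)*k-.5 for a in np.linspace(0,6.3,50)]).round().astype(int);cv2.polylines(im,[q],True,col,1)
ring(.4981,.0225,.017,.03,(0,0,255));ring(.498,.0225,.017,.0125,(255,255,0));ring(.498,.0225,.060,.0125,(0,255,0))
cv2.imwrite("pics/g6.png",im)
E
```

```text
(no output)
```

View pics/g6.png

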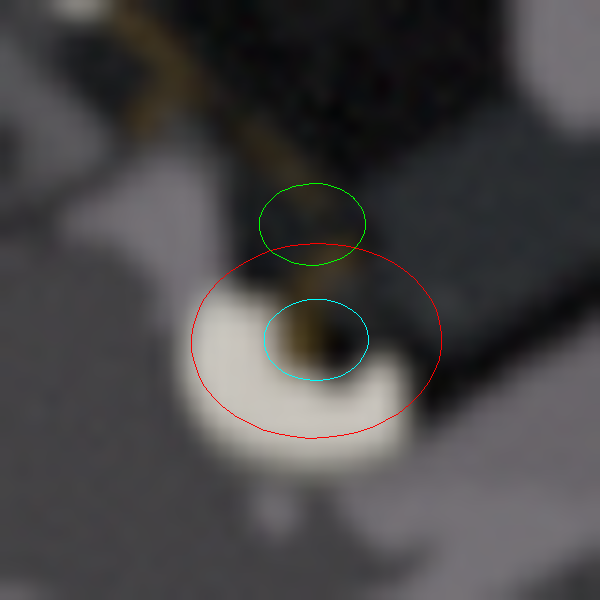

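```bash
python3 -m inch '{"dp":[[0.6,0,0],[0,0,0],[0,0,0]],"yaw":[0,0,0]}'; python3 -m inch '{"dp":[[0.5,0,0],[0,0,0],[0,0,0]],"yaw":[0,0,0]}'
```

```text
time_s: 36.72
position: [0.4974, 0.0233, 0.0366]
tcp_rot: [[0.001, 0.003, 1.0], [-0.0, 1.0, -0.003], [-1.0, -0.0, 0.001]]
force: [-0.8, 0.4, 3.0]
opening: 0.274
time_s: 36.97
position: [0.4974, 0.0233, 0.0365]
tcp_rot: [[0.001, 0.003, 1.0], [-0.0, 1.0, -0.003], [-1.0, -0.0, 0.001]]
force: [-1.3, 0.6, 8.0]
opening: 0.282
```

```bash
python3 -m inch '{"dp":[[-0.8,0,0],[0,0,0],[0,0,0],[0,0,0],[0,0,0],[0,0,0]],"yaw":[0,0,0,0,0,0]}' 55; python3 -m inch '{"dp":[[-3,0,0],[-6,0,0],[-15,0,0],[-25,0,0],[-25,0,0],[-15,0,0],[-5,0,0],[0,0,0],[0,0,0]],"yaw":[0,0,0,0,0,0,0,0,0]}' 70; python3 go.py 541 327 125 89.8
```

```text
time_s: 37.47
position: [0.4972, 0.0234, 0.0363]
tcp_rot: [[-0.0, 0.003, 1.0], [0.0, 1.0, -0.003], [-1.0, 0.0, -0.0]]
force: [-0.1, 0.3, 0.7]
opening: 0.6
time_s: 38.22
position: [0.497, 0.0234, 0.1305]
tcp_rot: [[-0.0, 0.003, 1.0], [-0.0, 1.0, -0.003], [-1.0, -0.0, -0.0]]
force: [-0.6, -0.7, -0.3]
opening: 0.803
t 38.22 pos [497.   23.4 130.5] jaw 89.84 F [-0.6 -0.7 -0.3] op 69.9 j [ -10.   30.  106.   -0.   44. -100.]
yaw needed 0.04 | dp before yaw [  5.5 303.7  43.1] | dp after yaw [  5.5 303.8  42.9]
```

```bash
python3 -m inch '{"dp":[[0,8,1],[0,16,2],[0,24,3],[0,30,4],[0,30,4],[0,30,4],[0,30,4],[0,30,4],[0,28,4],[0,24,4],[0,18,3],[0,13,2],[0,10,2],[0,7,1],[0,4,1],[0,1.5,0],[0,0,0],[0,0,0],[0,0,0]],"yaw":[0,0,0,0,0,0,0,0,0,0,0,0,0,0,0,0,0,0,0]}'; python3 go.py 541 327 125 89.8;python3 - <<'E'
from h import *
from rig import bot
c=bot.capture("scene");v=w2p(c,(.541,.326,.05));crops(c,[(v[0].round(),v[1].round(),25)],"pics/a1.png");np.savez("pics/scene4.npz",**c)
t=bot.capture("top");np.savez("pics/top4.npz",**t);v=w2p(t,(.5,.022,.03)).round();crops(t,[(v[0],v[1],16)],"pics/a2.png")
im=cv2.imread("pics/a2.png");k=390/32
def ring(x,y,z,r,col):
    q=np.array([((w2p(t,(x+r*np.cos(a),y+r*np.sin(a),z))-(v-16))+.5)*k-.5 for a in np.linspace(0,6.3,50)]).round().astype(int);cv2.polylines(im,[q],True,col,1)
ring(.4981,.0216,.017,.03,(0,0,255));ring(.4981,.0216,.060,.0125,(255,255,0));ring(.4981,.0216,.079,.007,(0,255,0))
cv2.imwrite("pics/h.png",np.hstack([cv2.imread("pics/a1.png"),im]))
E
```

```text
time_s: 39.8
position: [0.5411, 0.3259, 0.1306]
tcp_rot: [[-0.0, 0.004, 1.0], [-0.0, 1.0, -0.004], [-1.0, -0.0, -0.0]]
force: [-0.8, -0.7, 0.6]
opening: 0.801
t 39.8 pos [541.1 325.9 130.6] jaw 89.79 F [-0.8 -0.7  0.6] op 69.7 j [ 21.  38.  86.  -0.  56. -69.]
yaw needed -0.01 | dp before yaw [ 5.6  1.1 -0.1] | dp after yaw [ 5.6  1.1 -0.1]
```

View pics/h.png

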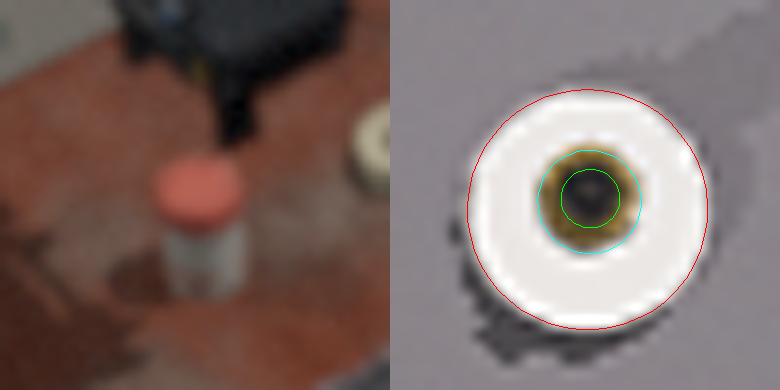

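View pics/a2.png

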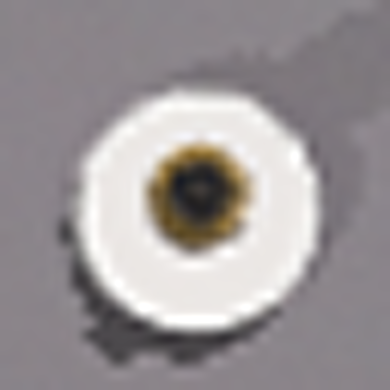

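The bottle stands within about 2 mm of the dish's centre (cap at (200,190) in the crop). The canister at (202,225) lies under the fingers. Descend.

```bash
python3 -m inch '{"dp":[[4,1,0],[8,0,0],[14,0,0],[18,0,0],[18,0,0],[14,0,0],[8,0,0],[4,0,0],[0,0,0],[0,0,0],[0,0,0]],"yaw":[0,0,0,0,0,0,0,0,0,0,0]}'; python3 go.py 541.2 327 17 89.8;python3 - <<'E'
from h import *
from rig import bot
c=bot.capture("scene");v=w2p(c,(.541,.326,.05));crops(c,[(v[0].round(),v[1].round(),25)],"pics/i.png",500)
E
```

```text
time_s: 40.82
position: [0.5418, 0.328, 0.0434]
tcp_rot: [[0.002, 0.003, 1.0], [0.001, 1.0, -0.003], [-1.0, 0.001, 0.002]]
force: [0.1, 0.6, 0.4]
opening: 0.803
t 40.82 pos [541.8 328.   43.4] jaw 89.84 F [0.1 0.6 0.4] op 69.9 j [ 21.  45.  88.  -0.  47. -69.]
yaw needed 0.04 | dp before yaw [26.4 -1.  -0.7] | dp after yaw [26.4 -1.  -0.7]
```

View pics/i.png

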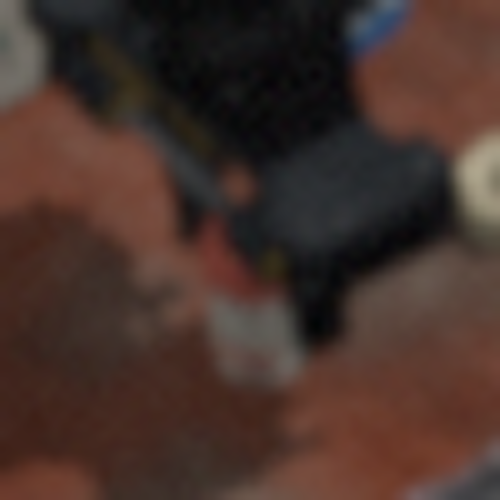

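The fingers straddle the canister (255,330), with the near finger at (320,320) clear of it. Descend and close in steps.

```bash
python3 -m inch '{"dp":[[4,-0.7,0],[8,0,0],[7,0,0],[4,0,0],[2,0,0],[1.4,0,0],[0,0,0],[0,0,0],[0,0,0]],"yaw":[0,0,0,0,0,0,0,0,0]}'; python3 -m inch '{"dp":[[0,0,0],[0,0,0],[0,0,0],[0,0,0]],"yaw":[0,0,0,0]}' 46; python3 -m inch '{"dp":[[0,0,0],[0,0,0],[0,0,0],[0,0,0],[0,0,0],[0,0,0]],"yaw":[0,0,0,0,0,0]}' 32; python3 go.py 541.2 327 17 89.8;  python3 -m inch '{"dp":[[-4,0,0],[-8,0,0],[-15,0,0],[-20,0,0],[-25,0,0],[-20,0,0],[-15,0,0],[-5,0,0],[0,0,0],[0,0,0]],"yaw":[0,0,0,0,0,0,0,0,0,0]}'; python3 go.py 578.8 23.2 125 89.8; python3 - <<'E'
from h import *
from rig import bot
c=bot.capture("scene");v=w2p(c,(.541,.326,.1));crops(c,[(v[0].round(),v[1].round(),30)],"pics/j.png",500)
E
```

```text
time_s: 41.62
position: [0.5414, 0.3271, 0.0164]
tcp_rot: [[0.001, 0.003, 1.0], [0.0, 1.0, -0.003], [-1.0, 0.0, 0.001]]
force: [-0.6, 0.5, -0.3]
opening: 0.805
time_s: 41.95
position: [0.5412, 0.3271, 0.0163]
tcp_rot: [[0.0, 0.003, 1.0], [0.0, 1.0, -0.003], [-1.0, 0.0, 0.0]]
force: [0.1, -0.2, 0.1]
opening: 0.59
time_s: 42.45
position: [0.5412, 0.3271, 0.0162]
tcp_rot: [[0.0, 0.003, 1.0], [0.0, 1.0, -0.003], [-1.0, 0.0, 0.0]]
force: [-0.5, 0.3, 0.5]
opening: 0.488
t 42.45 pos [541.2 327.1  16.2] jaw 89.84 F [-0.5  0.3  0.5] op 42.4 j [ 21.  47.  89.   0.  44. -69.]
yaw needed 0.04 | dp before yaw [-0.8 -0.1  0. ] | dp after yaw [-0.8 -0.1  0. ]
time_s: 43.28
position: [0.5408, 0.3269, 0.1281]
tcp_rot: [[-0.0, 0.003, 1.0], [-0.0, 1.0, -0.003], [-1.0, -0.0, -0.0]]
force: [-0.5, -0.3, 0.4]
opening: 0.485
t 43.28 pos [540.8 326.9 128.1] jaw 89.84 F [-0.5 -0.3  0.4] op 42.2 j [ 21.  38.  86.  -0.  56. -69.]
yaw needed 0.04 | dp before yaw [   3.1 -303.6   38.8] | dp after yaw [   3.1 -303.5   39.1]
```

View pics/j.png

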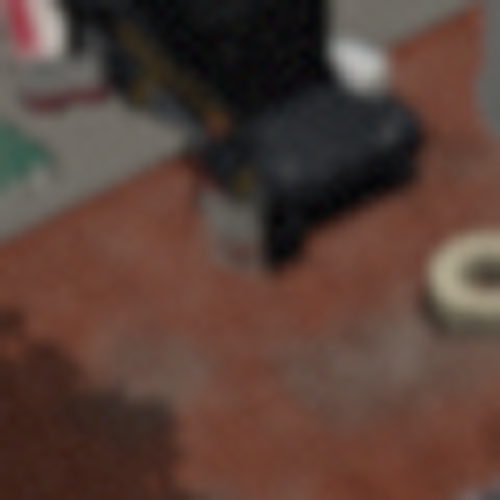

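The canister is held upright at (235,230), gripped on its lid (42.4 mm opening). Carry it over.

```bash
python3 -m inch '{"dp":[[0,-6,1],[0,-12,2],[0,-18,3],[0,-24,3],[0,-27,4],[0,-28,4],[0,-28,4],[0,-28,4],[0,-28,4],[0,-26,4],[0,-22,3],[0,-18,2],[0,-13,1],[0,-10,0],[0,-7,0],[0,-5,0],[0,-2.5,0],[0,0,0],[0,0,0],[0,0,0]],"yaw":[0,0,0,0,0,0,0,0,0,0,0,0,0,0,0,0,0,0,0,0]}'; python3 go.py 578.8 23.2 18.5 89.8; python3 - <<'E'
from h import *
from rig import bot
c=bot.capture("scene");v=w2p(c,(.56,.023,.06));crops(c,[(v[0].round(),v[1].round(),35)],"pics/k.png",500)
E
```

```text
time_s: 45.0
position: [0.5792, 0.0252, 0.1282]
tcp_rot: [[-0.0, 0.002, 1.0], [0.0, 1.0, -0.002], [-1.0, 0.0, -0.0]]
force: [-0.2, -0.1, 0.3]
opening: 0.484
t 45.0 pos [579.2  25.2 128.2] jaw 89.9 F [-0.2 -0.1  0.3] op 42.1 j [ -9.  35.  94.   0.  51. -98.]
yaw needed 0.1 | dp before yaw [109.7  -2.   -0.4] | dp after yaw [109.7  -2.   -0.4]
```

View pics/k.png

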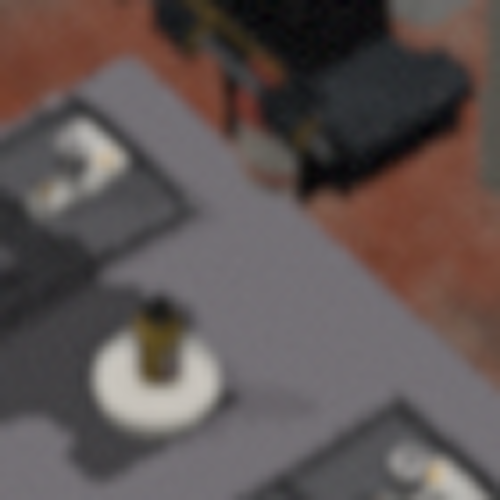

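The canister is held upright at (270,130), well clear of the bottle at (160,340). Lower it.

```bash
python3 -m inch '{"dp":[[4,-1,0],[8,-1,-0.4],[14,0,0],[18,0,0],[18,0,0],[14,0,0],[10,0,0],[6,0,0],[4,0,0],[2,0,0],[0,0,0],[0,0,0],[0,0,0]],"yaw":[0,0,0,0,0,0,0,0,0,0,0,0,0]}'; python3 go.py 578.8 23.2 18.5 89.8
```

```text
time_s: 46.13
position: [0.5794, 0.0223, 0.0309]
tcp_rot: [[0.001, 0.003, 1.0], [-0.0, 1.0, -0.003], [-1.0, -0.0, 0.001]]
force: [0.0, -0.2, -0.9]
opening: 0.487
t 46.13 pos [579.4  22.3  30.9] jaw 89.84 F [ 0.  -0.2 -0.9] op 42.3 j [ -9.  44.  97.  -0.  40. -99.]
yaw needed 0.04 | dp before yaw [12.4  0.9 -0.7] | dp after yaw [12.4  0.9 -0.7]
```

```bash
python3 -m inch '{"dp":[[3,0.8,-0.4],[3,0,0],[2.5,0,0],[1.5,0,0],[1,0,0],[0.7,0,0],[0,0,0],[0,0,0],[0,0,0]],"yaw":[0,0,0,0,0,0,0,0,0]}'; python3 go.py 578.8 23.2 18.5 89.8
```

```text
time_s: 46.88
position: [0.5786, 0.0232, 0.0185]
tcp_rot: [[0.0, 0.003, 1.0], [-0.0, 1.0, -0.003], [-1.0, -0.0, 0.0]]
force: [0.3, 0.3, -0.1]
opening: 0.483
t 46.88 pos [578.6  23.2  18.5] jaw 89.83 F [ 0.3  0.3 -0.1] op 42.0 j [ -9.  45.  97.   0.  38. -99.]
yaw needed 0.03 | dp before yaw [-0.   0.   0.2] | dp after yaw [-0.   0.   0.2]
```

```bash
python3 -m inch '{"dp":[[0.5,0,0],[0,0,0],[0,0,0]],"yaw":[0,0,0]}';python3 -m inch '{"dp":[[0.5,0,0],[0,0,0],[0,0,0]],"yaw":[0,0,0]}'
```

```text
time_s: 47.13
position: [0.5786, 0.0232, 0.0182]
tcp_rot: [[0.0, 0.003, 1.0], [-0.0, 1.0, -0.003], [-1.0, -0.0, 0.0]]
force: [-0.0, 0.7, 1.7]
opening: 0.483
time_s: 47.38
position: [0.5788, 0.0232, 0.0181]
tcp_rot: [[0.001, 0.003, 1.0], [-0.0, 1.0, -0.003], [-1.0, -0.0, 0.001]]
force: [-0.9, 1.2, 5.6]
opening: 0.479
```

Contact. Release, lift straight up and clear the view.

```bash
python3 -m inch '{"dp":[[-0.6,0,0],[0,0,0],[0,0,0],[0,0,0],[0,0,0],[0,0,0]],"yaw":[0,0,0,0,0,0]}' 68; python3 -m inch '{"dp":[[-3,0,0],[-8,0,0],[-15,0,0],[-25,0,0],[-30,0,0],[-30,0,0],[-25,0,0],[-10,0,0],[0,0,0],[0,0,0]],"yaw":[0,0,0,0,0,0,0,0,0,0]}'; python3 -m inch '{"dp":[[0,8,0],[0,16,0],[0,24,0],[0,30,0],[0,30,0],[0,30,0],[0,30,0],[0,30,0],[0,30,0],[0,30,0],[0,24,0],[0,16,0],[0,8,0],[0,4,0],[0,0,0],[0,0,0],[0,0,0]],"yaw":[0,0,0,0,0,0,0,0,0,0,0,0,0,0,0,0,0]}'; python3 - <<'E'
from h import *
from rig import bot
for n in("top","scene"):
    t=bot.capture(n);np.savez(f"pics/{n}5.npz",**t)
    v=w2p(t,(.5,.022,.03)).round()
    crops(t,[(v[0],v[1],75)],f"pics/{n}5.png",600)
E
python3 spot.py pics/top5.npz .459,-.113,.015 .46,.157,.015 .548,-.114,.015 .549,.157,.015
```

```text
time_s: 47.88
position: [0.5783, 0.0232, 0.0178]
tcp_rot: [[-0.0, 0.003, 1.0], [0.0, 1.0, -0.003], [-1.0, 0.0, -0.0]]
force: [-0.1, -0.4, -0.2]
opening: 0.765
time_s: 48.72
position: [0.5782, 0.0232, 0.1642]
tcp_rot: [[0.0, 0.003, 1.0], [-0.0, 1.0, -0.003], [-1.0, -0.0, 0.0]]
force: [0.0, -0.2, 0.1]
opening: 0.786
time_s: 50.13
position: [0.5795, 0.3318, 0.1639]
tcp_rot: [[-0.001, 0.004, 1.0], [-0.001, 1.0, -0.004], [-1.0, -0.001, -0.001]]
force: [0.3, -0.2, 0.2]
opening: 0.783
.459,-.113,.015 [[480.2, -114.5, 454], [441.8, -114.9, 485]]
.46,.157,.015 [[479.5, 155.1, 490], [441.2, 156.0, 441]]
.548,-.114,.015 [[567.1, -113.5, 479], [528.4, -113.6, 437]]
.549,.157,.015 [[568.1, 156.6, 501], [530.5, 157.0, 442]]
```

View pics/top5.png

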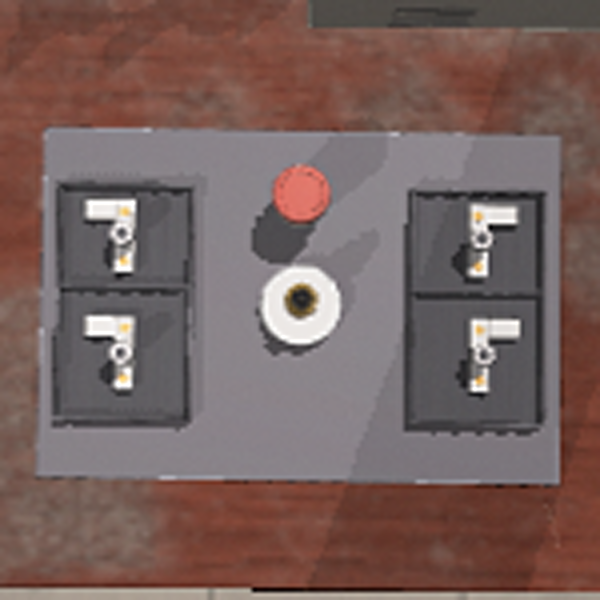

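View pics/scene5.png

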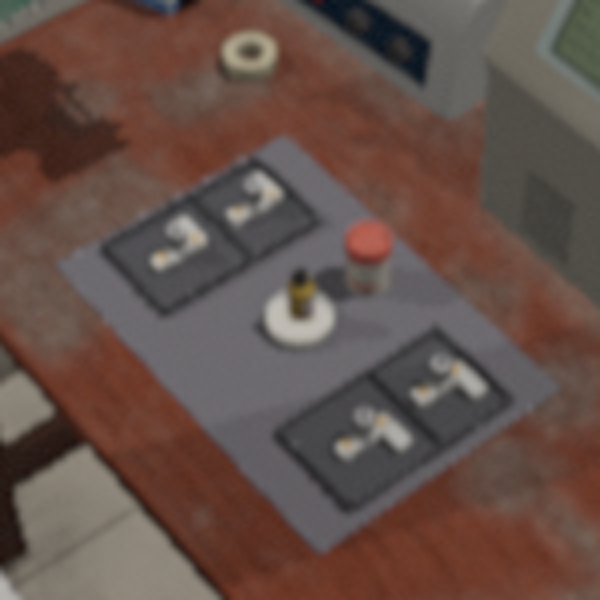

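Everything is in place and upright: brackets at (122,352) and (482,354), the dish with the bottle at (300,303), and the canister at (300,194). A final numeric check of the can gap follows.

```bash
python3 - <<'E'
from h import *
t=load("pics/top5.npz");q=t["color"].astype(float)
for n,m,g,z in(("can",(q[...,0]>150)&(q[...,0]-q[...,1]>70),(.579,.0216),.064),("dish",q.min(-1)>170,(.498,.0216),.017)):
    u=w2p(t,(*g,z)).round().astype(int);r=14;s=m[u[1]-r:u[1]+r,u[0]-r:u[0]+r].astype(np.uint8)
    cs,_=cv2.findContours(s,cv2.RETR_EXTERNAL,cv2.CHAIN_APPROX_NONE);c=max(cs,key=cv2.contourArea);(x,y),R=cv2.minEnclosingCircle(c)
    print(n,(p2w(t,x+u[0]-r,y+u[1]-r,z)*1000).round(1),R)
a=load("pics/top0.npz")
for n,(x,y,w,h) in {"tape":(145,130,40,36),"carton":(365,128,48,42)}.items():
    print(n,np.abs(a["color"][y:y+h,x:x+w].astype(int)-t["color"][y:y+h,x:x+w]).mean().round(2))
E
```

```text
can [578.5  22.2  64. ] 6.869879722595215
dish [498.1  21.3  17. ] 9.981253623962402
tape 22.9
carton 7.13
```

```bash
python3 - <<'E'
from h import *
a=load("pics/scene0.npz")["color"].astype(int);b=load("pics/scene5.npz")["color"].astype(int)
for n,(x,y,w,h) in {"tape":(224,138,20,16),"carton":(343,233,32,32)}.items(): print(n,np.abs(a[y:y+h,x:x+w]-b[y:y+h,x:x+w]).mean().round(2))
from rig import bot
print(bot.hand_in())
E
```

```text
tape 3.52
carton 5.82
the job is handed in; nothing more can be done
None
```

The kit is laid out in the order you asked and handed in at about 50 s of the 115 s allowed. The camera checks show everything on target to within about 2.5 mm.

- **Brackets:** the loose bracket on the robot's left was right-hand and the one on its right was left-hand, so I crossed them over to their matching trays. Both lie flat with the arm along the tray. The left one is about 1.3 mm from the bay's middle and the right one about 2.5 mm, with the screw taken as the bracket's middle, as on the samples.
- **Dish:** it is within 0.5 mm of the trays' midpoint.
- **Bottle:** it stands upright on the dish, about 2 mm or less from the dish's centre.
- **Canister:** it stands upright straight behind the dish (0.9 mm sideways), with a gap of about 30 mm to its body and 29 mm to its lid. The gripper held it by the lid rather than the body, and it stayed upright.
- **Carton and tape:** neither was touched. In the scene camera both look the same as at the start. The top picture differs more around the tape (mean difference 22.9), probably from the parked arm or its shadow, but I did not confirm that.

The two cameras disagreed by about 3 mm, and by about 6 mm across for the bottle. For final positions I relied on the top camera, comparing each item with the trays in the same picture. I left the right bracket's 2.5 mm offset uncorrected.

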